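# Shift the pans along the hob and tidy the utensils

### The job

The hob's left ring has to take a pan: first lay the cooking utensils that lie on it (two to four of them) flat in the wooden tray, none on top of another, all along the tray with their handles towards the hob. Then shift both pans one ring to the left, each centred on its new ring, by sliding them flat over the glass without lifting or tipping them, and turn the right ring's knob to off. Leave the other two knobs and the spice jar, salt jar and sugar bowl alone.

Things in the scene. Friction and masses are not known exactly. Their poses are not given: they have to be found in the camera images.
- ring_left (a point): centre of the left ring (left as the robot sees it, +y), printed circle 180 mm across, on the glass; empty of pans at the start, with the utensils scattered over it
- ring_middle (a point): centre of the middle ring, printed circle 145 mm across, 230 mm to the right of the left ring's. The hob is a fixed black glass-ceramic plate 385 x 770 mm with white edges on a black worktop, its smooth, slippery glass top at z = 0.005, squared to the world axes; its edges lie 225 mm towards the robot, 160 mm away from it and 385 mm to either side of this point
- ring_right (a point): centre of the right ring (-y), printed circle 210 mm across, 230 mm to the right of the middle ring's
- skillet: aluminium skillet (about 0.75 kg), rim 200 mm, base 156 mm, 45 mm high, on the right or the middle ring. Origin: centre of its underside. Its stick handle points along its own -x (roughly to the cook)
- skillet_grip (a point): where to take the skillet's handle: 170 mm from the pan's centre, 58 mm above the glass; the level steel handle here is 20 mm wide, 14 mm thick and runs along the pan's x from 122 to 245 mm out
- saucepan: steel saucepan (about 0.65 kg), 160 mm across, 85 mm high, on the other of these two rings. Origin: centre of its underside. Its stick handle points along its own -x (roughly to the cook)
- saucepan_grip (a point): where to take the saucepan's handle: 160 mm from the pan's centre, 72 mm above the glass; the level steel handle here is 20 mm wide, 14 mm thick and runs along the pan's x from 108 to 225 mm out
- tray: shallow open wooden tray for utensils, fixed, to the left of the hob: 248 mm (its x) by 234 mm (its y) outside, walls 6 mm thick and 18 mm high, floor 6 mm thick. Origin: centre of its underside. Its x axis points away from the hob (about world +y)
- knob_right (a joint): control knob of the right ring, the rightmost of the three on the hob's front strip: rad, 0 = off (a stop), grows clockwise seen from above; starts on; turns freely with slight friction (0.03 N m) and stays where it is left
- knob_right_grip (a point): on that knob's axis, 22 mm above the glass. Steel knob: base disc 38 mm across and 10 mm high, on it an upright bar 36 mm long, 10 mm wide, reaching from 10 to 30 mm above the glass. At 0 the bar lies along world x; this point's frame turns with the knob, its x along the bar. The knobs are 70 mm apart
- knob_middle (a joint): the same for the middle ring's knob (the middle knob, left simmering): to be left alone
- knob_left (a joint): the same for the left ring's knob (the leftmost knob, off): to be left alone
- spoon: wooden spoon, round flat head 42 mm wide; 200 mm long, lies flat; handle 18 mm wide, 12 mm thick. Origin: middle of its length and of the handle's thickness (6 mm above what it lies on); the handle runs from 100 mm behind to 45 mm ahead of it, the head on from there; x points to the head. Absent in some runs
- spoon_tip (a point): head end of the spoon, 100 mm along its x
- spatula: wooden spatula, oblong slotted head 42 mm wide; 200 mm long, lies flat; handle 18 mm wide, 12 mm thick. Origin: middle of its length and of the handle's thickness (6 mm above what it lies on); the handle runs from 100 mm behind to 45 mm ahead of it, the head on from there; x points to the head. Absent in some runs
- spatula_tip (a point): head end of the spatula, 100 mm along its x
- scraper: scraper with wooden handle and oblong grey silicone head 40 mm wide; 200 mm long, lies flat; handle 18 mm wide, 12 mm thick. Origin: middle of its length and of the handle's thickness (6 mm above what it lies on); the handle runs from 100 mm behind to 45 mm ahead of it, the head on from there; x points to the head. Absent in some runs
- scraper_tip (a point): head end of the scraper, 100 mm along its x
- fork: wooden serving fork, three-pronged head 36 mm wide; 200 mm long, lies flat; handle 18 mm wide, 12 mm thick. Origin: middle of its length and of the handle's thickness (6 mm above what it lies on); the handle runs from 100 mm behind to 45 mm ahead of it, the head on from there; x points to the head. Absent in some runs
- fork_tip (a point): head end of the fork, 100 mm along its x
- sugar_bowl: white sugar bowl, 92 mm across, 80 mm high, left of the hob's rear corner, beyond the tray; to be left alone. Origin: centre of its underside
- salt_jar: salt jar, 64 mm across, 85 mm high, beyond the tray; to be left alone. Origin: centre of its underside
- spice_jar: small spice jar, 56 mm across, 60 mm high, between the robot and the tray; to be left alone. Origin: centre of its underside
There are look-alikes about, which are no part of the job. What is shaped like the fork but pink is not meant.

How it is judged:
By the outcome, as a careful person would: the job done as asked, in the order asked, and still so for the second after the job is handed in, with the robot touching nothing.
Of spoon, spatula, scraper, fork only 2 to 4 are there at a start; the rules pass over those that are not, and their reading is None.
At some moment in a run one of spoon, spatula, scraper, fork, skillet, saucepan may be knocked a few centimetres aside while the robot is not near it.
Once in a run the grip may slacken for a moment while it holds something.
It also fails if it takes over 210 s, if anything falls off the work surface, if the arm or the gripper's body presses on something with over 40 N, if the wrist force passes 120 N, or if a joint passes its speed limit or range.

### The arm

A 7-joint arm with a two-finger parallel gripper is mounted at the origin on the work surface. World frame = base frame: x ahead of the robot, y to its left, z up, the work surface at z = 0. Lengths are in m, angles in rad, forces in N, time in s.
With the tool pointing down it reaches from about 0.35 to 0.9 m from the base axis. Payload 19.9 kg.
Tool frame: the origin (TCP) lies midway between the tips of the shut fingers; the grasp point (between the pads) lies 19 mm behind it; z points along the fingers, y is the line along which they close (so a half turn about z gives the same grasp; the last joint's range is limited). The gripper opens to 85 mm and grips with 20 to 120 N. Pads are 22 mm wide; open, the fingers measure 114 mm over their backs; the gripper's body (76 mm by 85 mm) begins 54 mm behind the grasp point. The pads swing forward as they close: fully open they stand 13 mm farther back than shut.
Start: joints at [1.129, 0.417, -0.01, 1.614, 0.005, 1.111, -0.053], TCP at [0.244, -0.575, 0.192] pointing down, gripper open.
Joint ranges: [-2.81, 2.81], [-0.39, 2.02], [-1.27, 1.25], [0.06, 2.57], [-1.19, 4.33], [0.19, 2], [-2.82, 2.82]. Speed limits (rad/s): [1.89, 1.89, 2.39, 2.39, 3.01, 3.01, 3.01].

### API

Orientations are given as [roll, pitch, yaw] about the fixed x, y, z axes, in that order (R = Rz(yaw) Ry(pitch) Rx(roll)).
In Python, from station import sensors, eyes, r gives the robot as it stands.
- The arm moves only by the tool apply_moves, never from a script. Its argument "steps" is a list of rows, each an object of numbers: "x", "y", "z": the shift along the tool's x, y, z normalised to -1 to 1, where 1 is 300 mm; "rx", "ry", "rz": the turn, a rotation vector about the tool's x, y, z normalised to -1 to 1, where 1 is 45 degrees; "hand": the opening, from 0 (shut) to 1 (fully open). In form: [{"x": .., "y": .., "z": .., "rx": .., "ry": .., "rz": .., "hand": ..}, ...]. A call has exactly 10 rows; each row is the pose to reach, as a shift and turn from the pose commanded when the call began, along the tool's axes at that moment; what a row does not reach only later rows make up. A row lasts 1/12 s, in which the tool goes at most 41.7 mm and 7.16 degrees, less where a joint would pass 70% of its speed; a pose out of reach is approached as far as the arm can. A call with a number of a shift or a turn outside -1 to 1 is refused whole. A call with a gripper value outside its range is refused whole. The fingers move at their own pace and stop on an object; "squeeze" is the grip in N (left out, the last holds). Time passes only in rows, so rows that repeat a pose let the fingers close, or fill a call up. It gives the time, the measured TCP pose, the force, the opening and the grip force at its end, in the units of the state.
- sensors.get_state(): the state, without advancing time (a new reading comes with each control period).
- eyes.capture(name): name is "scene" or "top" or "wrist"; returns a dict with "frame" (420x560x3 uint8, red, green, blue), "depth" (420x560 float32, m along the optical axis (not along the pixel's ray), 0 where there is no reading), "camera_matrix" (3x3 intrinsics, pixels), "k1" (the pictures are not rectified: a ray, as slopes to the right and down, at radius r is drawn at 1 + k1 r^2 times it, then the intrinsics apply), "R" (3x3) and "t" (3): a world point X has camera coordinates R X + t. Camera axes: x right, y down, z forward; pixel columns grow to the right and rows downward; lengths in m; the calibration is good to about 2 mm. A picture is of the moment at which its call begins.
- r.close_job(): hands the job in; it is judged then, once.
The state is a dict: "clock": time; "qpos": joint angles; "qvel": joint speeds; "joint_torque": joint torques, N m; "tool_pos": TCP position; "tcp_rot": TCP orientation; "wrist_force": force on the tool from outside, world axes, zero at the start; "moment": the same for the moment, N m; "grip_width": finger opening in m; "gripper_force": force on a finger pad.
Only numpy, scipy, OpenCV 4.12 (cv2) and the standard library are available. Lean on these libraries where they do the work, as an engineer would, in place of code of your own. Each camera call takes 0.05 s, during which the arm holds its last target. There are 200 camera calls.

## Working session

There is one attempt and no reset: what is moved stays moved. The work goes in short steps, Python scripts to look and compute and a tool call to move; the robot and the scene stay as the last step left them, time stands still between calls to the robot, and variables do not carry over. Pictures are saved under pics/ and viewed, at most 14 in all, crops included, and the job is handed in when it is done.

Besides the shell and the picture viewer there is one more tool, called after ">>>" in YAML: its name, and indented under it one key for each argument. apply_moves: Moves the arm, as the interface text tells. Scaled input: -1 to 1 covers 300 mm each way for a shift and 45 degrees each way for a turn. Its arguments: {"type":"object","properties":{"steps":{"type":"array"},"squeeze":{"type":"number"}},"required":["steps"]}

```bash
ls; mkdir -p pics; cat > h.py <<'E'
import numpy as np, cv2
from station import sensors, eyes, r
def cap(n,save=None):
    c=eyes.capture(n)
    np.savez('/tmp/%s.npz'%n,**{k:np.array(v) for k,v in c.items()})
    if save: cv2.imwrite('pics/'+save,c['frame'][:,:,::-1])
    return c
def load(n): return dict(np.load('/tmp/%s.npz'%n))
def ray(c,u,v):
    K=np.array(c['camera_matrix'],float);k1=float(c['k1'])
    D=np.array([k1,0,0,0,0]);p=cv2.undistortPoints(np.array([[[u,v]]],float),K,D)[0,0]
    return np.array([p[0],p[1],1.])
def onz(c,u,v,z):
    R=np.array(c['R']);t=np.array(c['t']);d=R.T@ray(c,u,v);o=-R.T@t
    return o+d*(z-o[2])/d[2]
def bydepth(c,u,v):
    return np.array(c['R']).T@(ray(c,u,v)*c['depth'][int(round(v)),int(round(u))]-np.array(c['t']))
def proj(c,X):
    p,_=cv2.projectPoints(np.array(X,float).reshape(-1,1,3),cv2.Rodrigues(np.array(c['R'],float))[0],np.array(c['t'],float),np.array(c['camera_matrix'],float),np.array([float(c['k1']),0,0,0,0]))
    return p[:,0]
E
python3 - <<'E'
from h import *
s=sensors.get_state()
for k,v in s.items(): print(k,np.round(v,3))
for n in ['top','scene']:
    c=cap(n,n+'0.png'); print(n,c['camera_matrix'],c['k1'],np.round(c['R'],3),np.round(c['t'],3))
E
```

```text
pics
clock 0.0
qpos [ 1.129  0.418 -0.01   1.614  0.005  1.111 -0.053]
qvel [ 0.001  0.002 -0.001 -0.     0.    -0.001  0.   ]
joint_torque [-0.0000e+00 -8.6446e+01  6.7900e-01 -4.3490e+01  1.9000e-02  7.0000e-03
  0.0000e+00]
tool_pos [ 0.244 -0.575  0.192]
tcp_rot [-3.14   0.     0.401]
wrist_force [-0.009  0.12  -0.492]
moment [ 0.061  0.023 -0.027]
gripper_force 0.0
grip_width 0.085
top [[429.21988456   0.         284.28364168]
 [  0.         429.21988456 208.28453835]
 [  0.           0.           1.        ]] -0.12059077551822424 [[-0.003 -1.     0.008]
 [-0.991  0.002 -0.132]
 [ 0.132 -0.008 -0.991]] [0.004 0.509 1.228]
scene [[467.94355462   0.         280.97299262]
 [  0.         467.94355462 205.87333518]
 [  0.           0.           1.        ]] -0.1354456594409202 [[ 0.688  0.726 -0.004]
 [ 0.379 -0.363 -0.851]
 [-0.619  0.584 -0.525]] [-0.326 -0.131  1.64 ]
```

View pics/top0.png

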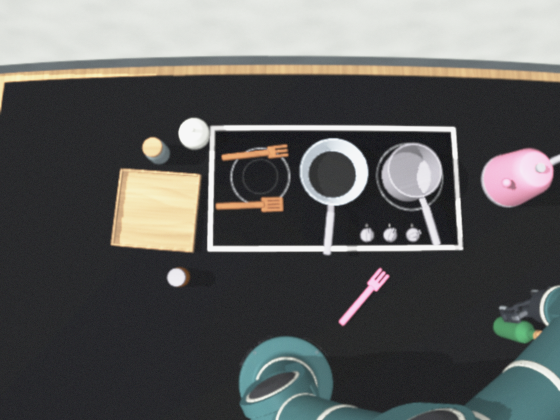

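View pics/scene0.png

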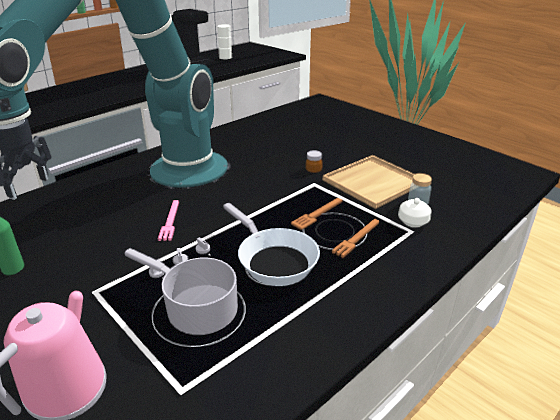

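The top view shows two utensils on the left ring: a fork at about (255,153) and a spatula at (250,205). The skillet is on the middle ring at (334,172), the saucepan on the right ring at (411,172), the tray at (157,210) and the knobs at (367/390/413,234). I'll enlarge the top view.

```bash
python3 - <<'E'
from h import *
c=load('top'); f=c['frame'][:,:,::-1]
cv2.imwrite('pics/z1.png',cv2.resize(f[110:270,105:305],None,fx=4,fy=3.75*4/3.75*0.9375,interpolation=cv2.INTER_CUBIC)[:600])
cv2.imwrite('pics/z2.png',cv2.resize(f[115:260,290:470],(720,580),interpolation=cv2.INTER_CUBIC))
E
```

```text
(no output)
```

View pics/z1.png

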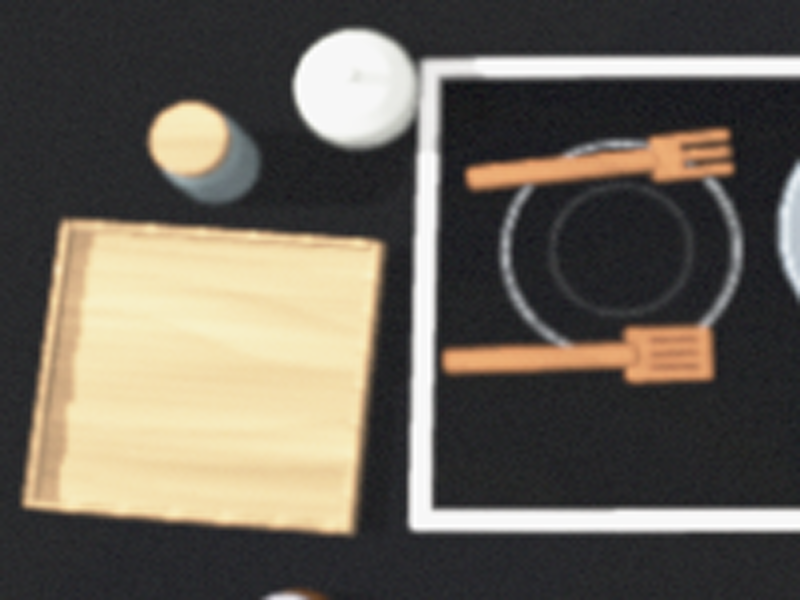

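View pics/z2.png

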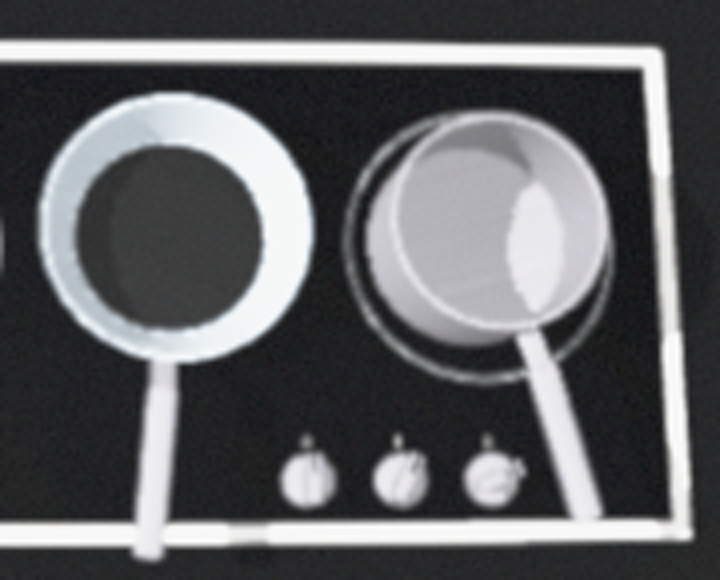

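```bash
cat >> h.py <<'E'
def cloud(c):
    K=np.array(c['camera_matrix'],float);D=np.array([float(c['k1']),0,0,0,0]);d=np.array(c['depth'])
    h,w=d.shape;uu,vv=np.meshgrid(np.arange(w),np.arange(h))
    p=cv2.undistortPoints(np.stack([uu,vv],-1).reshape(-1,1,2).astype(float),K,D)[:,0]
    P=np.c_[p,np.ones(len(p))]*d.reshape(-1,1)
    X=(P-np.array(c['t']))@np.array(c['R']); X[d.ravel()==0]=np.nan
    return X.reshape(h,w,3)
def circ(P):
    A=np.c_[2*P[:,:2],np.ones(len(P))];s=np.linalg.lstsq(A,(P[:,:2]**2).sum(1),rcond=None)[0]
    return s[:2],np.sqrt(s[2]+s[0]**2+s[1]**2)
E
python3 - <<'E'
from h import *
c=load('top')
f=lambda X,Y,z,n: print(n,np.round(onz(c,105+X/4-.4,110+Y/3.75-.4,z),4))
g=lambda X,Y,z,n: print(n,np.round(onz(c,290+X/4-.4,115+Y/4-.4,z),4))
f(421,60,.005,'hobTL');f(410,531,.005,'hobBL');g(662,47,.005,'hobTR');g(690,540,.005,'hobBR')
f(620,247,.005,'ringL')
f(469,178,.017,'fork end');f(733,152,.017,'fork tip');f(445,360,.017,'spat end');f(713,354,.017,'spat tip')
for p in [(62,220),(384,241),(354,532),(24,505)]: f(*p,.018,'tray')
for p in [(309,480),(400,480),(491,480)]: g(*p,.02,'knob')
X=cloud(c); 
def sel(x0,x1,y0,y1,z0,z1):
    m=(X[...,0]>x0)&(X[...,0]<x1)&(X[...,1]>y0)&(X[...,1]<y1)&(X[...,2]>z0)&(X[...,2]<z1);return X[m]
m=sel(.4,.8,0.1,.6,-.01,.1); print('glass z',np.median(m[:,2]))
P=sel(.3,.85,-.25,.1,.046,.09); print(len(P)); q=P[P[:,2].argsort()]
print('sk z',np.percentile(P[:,2],[5,50,95]),P.min(0),P.max(0))
P=sel(.3,.85,-.6,-.2,.08,.1); print('sp',len(P),P.min(0),P.max(0),circ(P[P[:,0]>.5]))
E
```

```text
hobTL [0.7725 0.2326 0.005 ]
hobBL [0.3845 0.2324 0.005 ]
hobTR [ 0.7743 -0.5411  0.005 ]
hobBR [ 0.3848 -0.5394  0.005 ]
ringL [0.6137 0.0769 0.005 ]
fork end [0.6686 0.1913 0.017 ]
fork tip [ 0.6896 -0.0091  0.017 ]
spat end [0.5198 0.2066 0.017 ]
spat tip [0.5242 0.0065 0.017 ]
tray [0.6359 0.5049 0.018 ]
tray [0.6165 0.2546 0.018 ]
tray [0.3832 0.2718 0.018 ]
tray [0.4035 0.5231 0.018 ]
knob [ 0.4317 -0.2424  0.02  ]
knob [ 0.4313 -0.3109  0.02  ]
knob [ 0.4308 -0.3802  0.02  ]
glass z 0.003922497253208661
701
sk z [0.04677057 0.05389658 0.0723682 ] [ 0.37380745 -0.23980981  0.04600463] [ 0.7161862  -0.04666039  0.07642441]
sp 614 [ 0.39637021 -0.45298092  0.08003378] [ 0.69165267 -0.29363045  0.09452449] (array([ 0.60640469, -0.374121  ]), np.float64(0.07925528695469443))
```

```bash
cat > plan.py <<'E'
# usage: plan.py x y z yawdeg [ncalls] : straight path from present pose, prints per-call tool-frame numbers
import sys; from h import *
from scipy.spatial.transform import Rotation as Ro
def plan(P,yaw,n,start=None):
    s=sensors.get_state(); p=np.array(s['tool_pos']);R=Ro.from_euler('xyz',s['tcp_rot'])
    if start: p=np.array(start[:3]);R=Ro.from_euler('xyz',[180,0,start[3]],degrees=True)
    y0=R.as_euler('xyz',degrees=True)[2]; dy=yaw-y0
    print('from',np.round(p,4),np.round(R.as_euler('xyz',degrees=True),2),'q',np.round(s['qpos'],2),'t',s['clock'],'w',s['grip_width'],'F',np.round(s['wrist_force'],1))
    for i in range(1,n+1):
        q=p+(np.array(P)-p)/(n-i+1); T=Ro.from_euler('xyz',[180,0,y0+dy*i/n],degrees=True)
        print(np.round(R.inv().apply(q-p)/.3,4),np.round((R.inv()*T).as_rotvec(degrees=True)/45,4),'->',np.round(q,4),round(y0+dy*i/n,1)); p,R=q,T
if __name__=='__main__':
    a=list(map(float,sys.argv[1:])); plan(a[:3],a[3],int(a[4]) if len(a)>4 else 1)
E
python3 plan.py .679 .0911 .15 96 3
```

```text
from [ 0.2437 -0.5752  0.1918] [-1.7994e+02  1.0000e-02  2.2960e+01] q [ 1.13  0.42 -0.01  1.61  0.    1.11 -0.05] t 0.1 w 0.08532533086994878 F [ 0.1  0.1 -0.6]
[ 0.7342 -0.4929  0.047 ] [-1.40e-03 -2.00e-04 -5.41e-01] -> [ 0.3888 -0.3531  0.1779] 47.3
[ 0.8721 -0.1464  0.0465] [ 0.     0.    -0.541] -> [ 0.5339 -0.131   0.1639] 71.7
[0.8549 0.2261 0.0465] [ 0.     0.    -0.541] -> [0.679  0.0911 0.15  ] 96.0
```

>>> apply_moves:
  steps:
    - {"x": 0.1,"y": -0.07,"z": 0.0,"rz": -0.08,"hand": 0.6}
    - {"x": 0.2,"y": -0.13,"z": 0.0,"rz": -0.16,"hand": 0.6}
    - {"x": 0.3,"y": -0.2,"z": 0.0,"rz": -0.24,"hand": 0.6}
    - {"x": 0.4,"y": -0.26,"z": 0.0,"rz": -0.3,"hand": 0.6}
    - {"x": 0.5,"y": -0.33,"z": 0.0,"rz": -0.36,"hand": 0.6}
    - {"x": 0.6,"y": -0.4,"z": 0.0,"rz": -0.42,"hand": 0.6}
    - {"x": 0.7,"y": -0.46,"z": 0.0,"rz": -0.48,"hand": 0.6}
    - {"x": 0.73,"y": -0.49,"z": 0.0,"rz": -0.54,"hand": 0.6}
    - {"x": 0.73,"y": -0.49,"z": 0.0,"rz": -0.54,"hand": 0.6}
    - {"x": 0.73,"y": -0.49,"z": 0.0,"rz": -0.54,"hand": 0.6}

```text
invalid input at $.steps[0]: expected keys x, y, z, rx, ry, rz, hand
```

>>> apply_moves:
  steps:
    - {"x": 0.12,"y": -0.02,"z": 0.0,"rz": -0.08,"hand": 0.6}
    - {"x": 0.24,"y": -0.04,"z": 0.0,"rz": -0.16,"hand": 0.6}
    - {"x": 0.36,"y": -0.06,"z": 0.0,"rz": -0.24,"hand": 0.6}
    - {"x": 0.48,"y": -0.08,"z": 0.0,"rz": -0.3,"hand": 0.6}
    - {"x": 0.6,"y": -0.1,"z": 0.0,"rz": -0.36,"hand": 0.6}
    - {"x": 0.7,"y": -0.12,"z": 0.0,"rz": -0.42,"hand": 0.6}
    - {"x": 0.8,"y": -0.14,"z": 0.0,"rz": -0.48,"hand": 0.6}
    - {"x": 0.87,"y": -0.15,"z": 0.0,"rz": -0.54,"hand": 0.6}
    - {"x": 0.87,"y": -0.15,"z": 0.0,"rz": -0.54,"hand": 0.6}
    - {"x": 0.87,"y": -0.15,"z": 0.0,"rz": -0.54,"hand": 0.6}

```text
invalid input at $.steps[0]: expected keys x, y, z, rx, ry, rz, hand
```

```bash
python3 plan.py .679 .0911 .15 96 1
```

```text
from [ 0.2437 -0.5752  0.1918] [-1.7994e+02  1.0000e-02  2.2960e+01] q [ 1.13  0.42 -0.01  1.61  0.    1.11 -0.05] t 0.1 w 0.08532533086994878 F [ 0.1  0.1 -0.6]
[ 2.2025 -1.4787  0.1409] [-1.3000e-03 -8.0000e-04 -1.6231e+00] -> [0.679  0.0911 0.15  ] 96.0
```

>>> apply_moves:
  steps:
    - {"x": 0.1,"y": -0.07,"z": 0,"rx": 0,"ry": 0,"rz": -0.08,"hand": 0.6}
    - {"x": 0.2,"y": -0.13,"z": 0,"rx": 0,"ry": 0,"rz": -0.16,"hand": 0.6}
    - {"x": 0.3,"y": -0.2,"z": 0,"rx": 0,"ry": 0,"rz": -0.24,"hand": 0.6}
    - {"x": 0.4,"y": -0.26,"z": 0,"rx": 0,"ry": 0,"rz": -0.3,"hand": 0.6}
    - {"x": 0.5,"y": -0.33,"z": 0,"rx": 0,"ry": 0,"rz": -0.36,"hand": 0.6}
    - {"x": 0.6,"y": -0.4,"z": 0,"rx": 0,"ry": 0,"rz": -0.42,"hand": 0.6}
    - {"x": 0.73,"y": -0.49,"z": 0,"rx": 0,"ry": 0,"rz": -0.54,"hand": 0.6}
    - {"x": 0.73,"y": -0.49,"z": 0,"rx": 0,"ry": 0,"rz": -0.54,"hand": 0.6}
    - {"x": 0.73,"y": -0.49,"z": 0,"rx": 0,"ry": 0,"rz": -0.54,"hand": 0.6}
    - {"x": 0.73,"y": -0.49,"z": 0,"rx": 0,"ry": 0,"rz": -0.54,"hand": 0.6}

```text
clock: 0.93
tool_pos: [0.3881, -0.3546, 0.1923]
tcp_rot: [-3.141, 0.0, 0.825]
wrist_force: [-0.5, -0.6, 0.1]
grip_width: 0.0514
gripper_force: 0.0
```

>>> apply_moves:
  steps:
    - {"x": 0.12,"y": -0.02,"z": 0,"rx": 0,"ry": 0,"rz": -0.08,"hand": 0.6}
    - {"x": 0.24,"y": -0.04,"z": 0,"rx": 0,"ry": 0,"rz": -0.16,"hand": 0.6}
    - {"x": 0.36,"y": -0.06,"z": 0,"rx": 0,"ry": 0,"rz": -0.24,"hand": 0.6}
    - {"x": 0.48,"y": -0.08,"z": 0,"rx": 0,"ry": 0,"rz": -0.3,"hand": 0.6}
    - {"x": 0.6,"y": -0.1,"z": 0,"rx": 0,"ry": 0,"rz": -0.36,"hand": 0.6}
    - {"x": 0.72,"y": -0.12,"z": 0,"rx": 0,"ry": 0,"rz": -0.42,"hand": 0.6}
    - {"x": 0.87,"y": -0.15,"z": 0,"rx": 0,"ry": 0,"rz": -0.54,"hand": 0.6}
    - {"x": 0.87,"y": -0.15,"z": 0,"rx": 0,"ry": 0,"rz": -0.54,"hand": 0.6}
    - {"x": 0.87,"y": -0.15,"z": 0,"rx": 0,"ry": 0,"rz": -0.54,"hand": 0.6}
    - {"x": 0.87,"y": -0.15,"z": 0,"rx": 0,"ry": 0,"rz": -0.54,"hand": 0.6}

```text
clock: 1.77
tool_pos: [0.5319, -0.1336, 0.192]
tcp_rot: [-3.141, 0.0, 1.247]
wrist_force: [0.8, -1.1, 0.1]
grip_width: 0.051
gripper_force: 0.0
```

```bash
python3 plan.py .679 .0911 .15 96 1
```

```text
from [ 0.5319 -0.1336  0.192 ] [-1.7995e+02  2.0000e-02  7.1460e+01] q [ 0.53  0.31 -0.41  1.79  0.14  1.07 -0.25] t 1.7667 w 0.05102280970936814 F [ 0.8 -1.1  0.1]
[0.8662 0.2269 0.1394] [-1.100e-03  2.000e-04 -5.453e-01] -> [0.679  0.0911 0.15  ] 96.0
```

>>> apply_moves:
  steps:
    - {"x": 0.12,"y": 0.03,"z": 0.02,"rx": 0,"ry": 0,"rz": -0.08,"hand": 0.6}
    - {"x": 0.24,"y": 0.06,"z": 0.04,"rx": 0,"ry": 0,"rz": -0.16,"hand": 0.6}
    - {"x": 0.36,"y": 0.09,"z": 0.06,"rx": 0,"ry": 0,"rz": -0.24,"hand": 0.6}
    - {"x": 0.48,"y": 0.12,"z": 0.08,"rx": 0,"ry": 0,"rz": -0.3,"hand": 0.6}
    - {"x": 0.6,"y": 0.15,"z": 0.1,"rx": 0,"ry": 0,"rz": -0.36,"hand": 0.6}
    - {"x": 0.72,"y": 0.18,"z": 0.12,"rx": 0,"ry": 0,"rz": -0.42,"hand": 0.6}
    - {"x": 0.866,"y": 0.227,"z": 0.139,"rx": 0,"ry": 0,"rz": -0.545,"hand": 0.6}
    - {"x": 0.866,"y": 0.227,"z": 0.139,"rx": 0,"ry": 0,"rz": -0.545,"hand": 0.6}
    - {"x": 0.866,"y": 0.227,"z": 0.139,"rx": 0,"ry": 0,"rz": -0.545,"hand": 0.6}
    - {"x": 0.866,"y": 0.227,"z": 0.139,"rx": 0,"ry": 0,"rz": -0.545,"hand": 0.6}

```text
clock: 2.6
tool_pos: [0.6789, 0.0904, 0.15]
tcp_rot: [-3.14, 0.001, 1.674]
wrist_force: [0.1, -0.7, -0.5]
grip_width: 0.0513
gripper_force: 0.0
```

```bash
python3 plan.py .679 .0911 .15 96 1; python3 - <<'E'
from h import *
c=cap('wrist','w1.png')
E
```

```text
from [0.6789 0.0904 0.15  ] [-1.7993e+02  5.0000e-02  9.5940e+01] q [ 0.16  0.62 -0.51  1.47  0.32  1.14 -0.3 ] t 2.6 w 0.05130835140939273 F [ 0.1 -0.7 -0.5]
[ 0.0023  0.0004 -0.0001] [-0.0015  0.001  -0.0014] -> [0.679  0.0911 0.15  ] 96.0
```

View pics/w1.png

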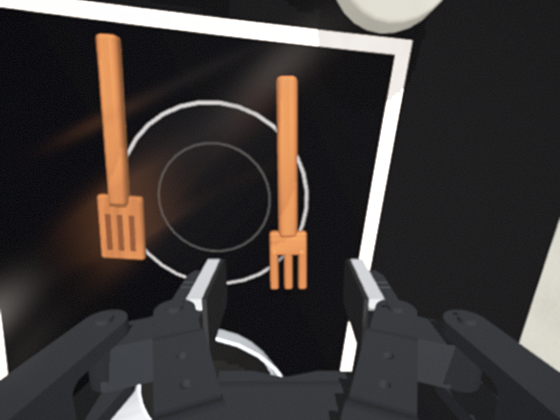

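The wrist view shows the fork from its handle end (287,77) to its tip (289,289), the spatula from (108,36) to (123,257), and the left ring centre near (214,197).

```bash
python3 - <<'E'
from h import *
c=load('wrist')
for n,a,b in [('fork',(287,77),(289,289)),('spat',(108,36),(123,257))]:
    A,B=[onz(c,*p,.017) for p in (a,b)]; d=B-A
    print(n,A.round(4),B.round(4),np.linalg.norm(d).round(4),'mid',((A+B)/2).round(4),'yaw',np.degrees(np.arctan2(d[1],d[0])).round(1),bydepth(c,a[0],a[1]+8).round(4))
print(onz(c,214,197,.005), bydepth(c,214,197))
E
python3 plan.py .679 .0911 .008 96 1
```

```text
fork [0.6707 0.1904 0.017 ] [ 0.6934 -0.0057  0.017 ] 0.1974 mid [0.6821 0.0923 0.017 ] yaw -83.4 [0.6713 0.1842 0.0154]
spat [0.5229 0.2053 0.017 ] [0.5303 0.012  0.017 ] 0.1935 mid [0.5266 0.1086 0.017 ] yaw -87.8 [0.5231 0.1993 0.018 ]
[0.61222847 0.07751829 0.005     ] [0.61224807 0.07754449 0.0051066 ]
from [0.6789 0.0899 0.1504] [-1.7996e+02  7.0000e-02  9.5900e+01] q [ 0.16  0.61 -0.51  1.47  0.32  1.14 -0.3 ] t 2.65 w 0.05115857025234386 F [-0.2 -0.3 -0.4]
[0.0046 0.001  0.4747] [-0.0008  0.0015 -0.0022] -> [0.679  0.0911 0.008 ] 96.0
```

>>> apply_moves:
  steps:
    - {"x": 0.005,"y": 0.006,"z": 0.07,"rx": 0,"ry": 0,"rz": -0.008,"hand": 0.6}
    - {"x": 0.005,"y": 0.006,"z": 0.15,"rx": 0,"ry": 0,"rz": -0.008,"hand": 0.6}
    - {"x": 0.005,"y": 0.006,"z": 0.23,"rx": 0,"ry": 0,"rz": -0.008,"hand": 0.6}
    - {"x": 0.005,"y": 0.006,"z": 0.31,"rx": 0,"ry": 0,"rz": -0.008,"hand": 0.6}
    - {"x": 0.005,"y": 0.006,"z": 0.37,"rx": 0,"ry": 0,"rz": -0.008,"hand": 0.6}
    - {"x": 0.005,"y": 0.006,"z": 0.42,"rx": 0,"ry": 0,"rz": -0.008,"hand": 0.6}
    - {"x": 0.005,"y": 0.006,"z": 0.45,"rx": 0,"ry": 0,"rz": -0.008,"hand": 0.6}
    - {"x": 0.005,"y": 0.006,"z": 0.47,"rx": 0,"ry": 0,"rz": -0.008,"hand": 0.6}
    - {"x": 0.005,"y": 0.006,"z": 0.473,"rx": 0,"ry": 0,"rz": -0.008,"hand": 0.6}
    - {"x": 0.005,"y": 0.006,"z": 0.473,"rx": 0,"ry": 0,"rz": -0.008,"hand": 0.3}

```text
clock: 3.48
tool_pos: [0.6809, 0.094, 0.0094]
tcp_rot: [3.141, -0.0, 1.683]
wrist_force: [1.1, 0.7, 1.1]
grip_width: 0.0403
gripper_force: 0.0
```

>>> apply_moves:
  squeeze: 50
  steps:
    - {"x": 0,"y": 0,"z": 0,"rx": 0,"ry": 0,"rz": 0,"hand": 0}
    - {"x": 0,"y": 0,"z": 0,"rx": 0,"ry": 0,"rz": 0,"hand": 0}
    - {"x": 0,"y": 0,"z": 0,"rx": 0,"ry": 0,"rz": 0,"hand": 0}
    - {"x": 0,"y": 0,"z": 0,"rx": 0,"ry": 0,"rz": 0,"hand": 0}
    - {"x": 0,"y": 0,"z": 0,"rx": 0,"ry": 0,"rz": 0,"hand": 0}
    - {"x": 0,"y": 0,"z": 0,"rx": 0,"ry": 0,"rz": 0,"hand": 0}
    - {"x": 0,"y": 0,"z": 0,"rx": 0,"ry": 0,"rz": 0,"hand": 0}
    - {"x": 0,"y": 0,"z": 0,"rx": 0,"ry": 0,"rz": 0,"hand": 0}
    - {"x": 0,"y": 0,"z": 0,"rx": 0,"ry": 0,"rz": 0,"hand": 0}
    - {"x": 0,"y": 0,"z": 0,"rx": 0,"ry": 0,"rz": 0,"hand": 0}

```text
clock: 4.32
tool_pos: [0.6805, 0.0942, 0.0087]
tcp_rot: [-3.141, -0.0, 1.683]
wrist_force: [-0.2, 0.5, 1.1]
grip_width: -0.0
gripper_force: 0.0
```

```bash
python3 - <<'E'
from h import *
c=cap('wrist'); d=cap('top')
a=c['frame'][:,:,::-1]; b=d['frame'][90:300,100:380,::-1]
cv2.imwrite('pics/m1.png',np.hstack([cv2.resize(a,(400,300)),cv2.resize(b,(400,300))]))
E
```

```text
(no output)
```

View pics/m1.png

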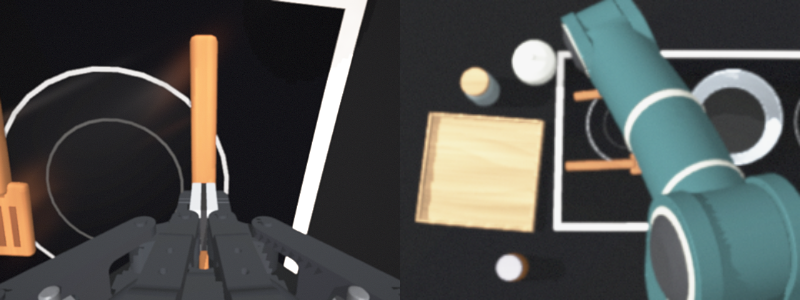

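The closed fingers (about (205,200) left) sit right over the fork handle with a width of 0, so they didn't get a grip. I'll check the heights around the fingers using depth.

```bash
python3 - <<'E'
from h import *
c=load('wrist'); X=cloud(c)
for v in (60,120,180,220,245,255,262,268,275,285,300,330,360,370):
    print(v,[X[v,u].round(3).tolist() for u in (276,284,288,294,302)])
cv2.imwrite('pics/z3.png',cv2.resize(c['frame'][200:400,190:390,::-1],(600,600),interpolation=cv2.INTER_CUBIC))
E
```

```text
60 [[0.666, 0.186, 0.018], [0.67, 0.186, 0.018], [0.672, 0.187, 0.018], [0.675, 0.187, 0.018], [0.678, 0.188, 0.015]]
120 [[0.669, 0.16, 0.017], [0.673, 0.16, 0.019], [0.675, 0.161, 0.017], [0.678, 0.161, 0.018], [0.682, 0.161, 0.015]]
180 [[0.672, 0.131, 0.019], [0.676, 0.131, 0.016], [0.678, 0.132, 0.017], [0.681, 0.132, 0.018], [0.686, 0.132, 0.013]]
220 [[0.675, 0.11, 0.017], [0.679, 0.111, 0.018], [0.681, 0.111, 0.017], [0.684, 0.112, 0.019], [0.689, 0.109, 0.007]]
245 [[0.676, 0.096, 0.017], [0.68, 0.097, 0.017], [0.682, 0.097, 0.017], [0.685, 0.097, 0.017], [0.691, 0.094, 0.006]]
255 [[0.677, 0.091, 0.018], [0.681, 0.092, 0.018], [0.683, 0.091, 0.017], [0.686, 0.092, 0.017], [0.691, 0.088, 0.006]]
262 [[0.676, 0.105, 0.059], [0.679, 0.105, 0.059], [0.681, 0.105, 0.059], [0.683, 0.106, 0.059], [0.692, 0.084, 0.006]]
268 [[0.676, 0.104, 0.064], [0.679, 0.105, 0.066], [0.681, 0.105, 0.065], [0.683, 0.105, 0.064], [0.687, 0.102, 0.055]]
275 [[0.676, 0.105, 0.072], [0.679, 0.105, 0.07], [0.681, 0.105, 0.072], [0.683, 0.106, 0.072], [0.686, 0.106, 0.072]]
285 [[0.677, 0.105, 0.079], [0.679, 0.105, 0.079], [0.681, 0.105, 0.079], [0.683, 0.105, 0.079], [0.686, 0.106, 0.08]]
300 [[0.677, 0.106, 0.091], [0.68, 0.103, 0.086], [0.681, 0.103, 0.085], [0.682, 0.106, 0.091], [0.685, 0.108, 0.093]]
330 [[0.678, 0.098, 0.096], [0.681, 0.092, 0.086], [0.682, 0.092, 0.086], [0.683, 0.102, 0.101], [0.683, 0.111, 0.115]]
360 [[0.679, 0.087, 0.096], [0.688, 0.025, 0.015], [0.691, 0.025, 0.016], [0.684, 0.089, 0.097], [0.684, 0.105, 0.118]]
370 [[0.679, 0.086, 0.099], [0.689, 0.018, 0.016], [0.691, 0.019, 0.016], [0.685, 0.087, 0.099], [0.684, 0.103, 0.118]]
```

View pics/z3.png

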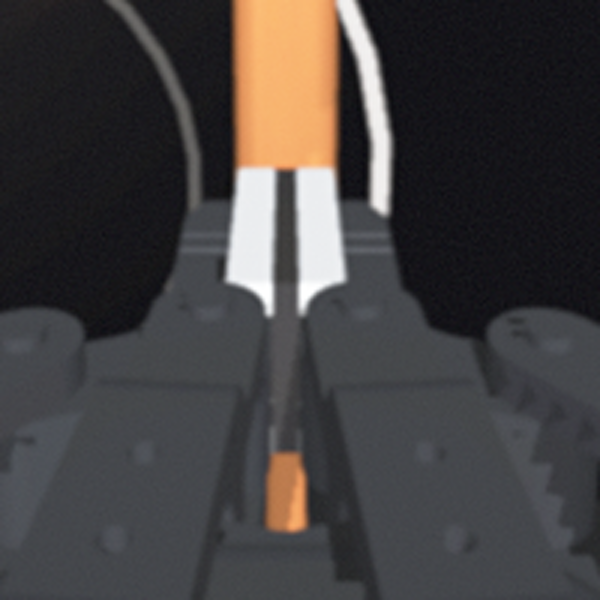

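```bash
python3 - <<'E'
from h import *
w=load('wrist'); print('cam pos',(-w['R'].T@w['t']).round(4), w['R'].round(3).tolist())
c=cap('scene','s1.png'); X=cloud(c); p=proj(c,[[.68,.094,.0087],[.68,.094,.055],[.68,.094,.12]]);print(p.round(0))
u,v=p[0].astype(int)
cv2.imwrite('pics/s1c.png',cv2.resize(c['frame'][v-90:v+30,u-70:u+70,::-1],(700,600),interpolation=cv2.INTER_CUBIC))
for k in range(-70,12,5): print(v+k,[X[v+k,u+j].round(3).tolist() for j in (-8,0,8)])
E
```

```text
cam pos [0.6732 0.1614 0.1908] [[0.994, 0.113, 0.001], [0.108, -0.958, 0.267], [0.031, -0.265, -0.964]]
[[358. 237.]
 [359. 223.]
 [361. 202.]]
167 [[0.399, 0.397, 0.012], [0.69, 0.047, 0.242], [0.706, 0.057, 0.244]]
172 [[0.417, 0.375, 0.007], [0.684, 0.057, 0.222], [0.699, 0.069, 0.224]]
177 [[0.654, 0.066, 0.194], [0.685, 0.058, 0.209], [0.704, 0.064, 0.214]]
182 [[0.644, 0.082, 0.169], [0.685, 0.059, 0.195], [0.704, 0.067, 0.199]]
187 [[0.649, 0.076, 0.159], [0.687, 0.059, 0.181], [0.706, 0.066, 0.186]]
192 [[0.643, 0.086, 0.138], [0.673, 0.079, 0.153], [0.693, 0.087, 0.158]]
197 [[0.644, 0.086, 0.123], [0.674, 0.08, 0.138], [0.701, 0.077, 0.151]]
202 [[0.65, 0.08, 0.113], [0.676, 0.08, 0.124], [0.697, 0.085, 0.132]]
207 [[0.653, 0.078, 0.1], [0.675, 0.084, 0.107], [0.697, 0.087, 0.115]]
212 [[0.581, 0.175, 0.008], [0.68, 0.079, 0.096], [0.698, 0.089, 0.1]]
217 [[0.599, 0.154, 0.009], [0.678, 0.084, 0.077], [0.693, 0.098, 0.078]]
222 [[0.616, 0.133, 0.009], [0.68, 0.083, 0.063], [0.647, 0.168, 0.008]]
227 [[0.632, 0.114, 0.009], [0.646, 0.132, 0.007], [0.673, 0.133, 0.02]]
232 [[0.648, 0.094, 0.009], [0.67, 0.101, 0.017], [0.685, 0.118, 0.016]]
237 [[0.664, 0.075, 0.01], [0.688, 0.079, 0.02], [0.693, 0.109, 0.008]]
242 [[0.683, 0.051, 0.015], [0.695, 0.071, 0.011], [0.706, 0.092, 0.007]]
247 [[0.7, 0.031, 0.018], [0.705, 0.059, 0.007], [0.723, 0.071, 0.01]]
```

View pics/s1c.png

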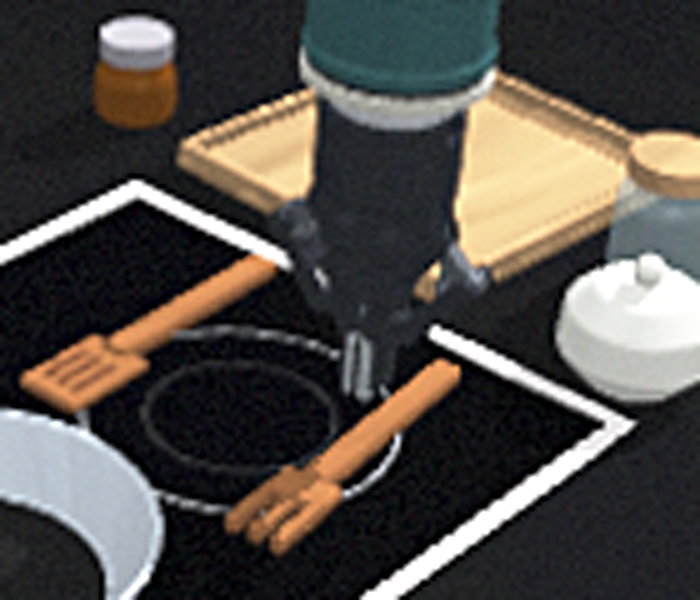

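The images show the fingertips at about z = 0.053, but tool_pos reports 0.009, so the reported height is roughly 45 mm too low. x and y agree. I'll open, go down part of the way and measure again.

>>> apply_moves:
  steps:
    - {"x": 0,"y": 0,"z": 0,"rx": 0,"ry": 0,"rz": 0,"hand": 0.5}
    - {"x": 0,"y": 0,"z": 0,"rx": 0,"ry": 0,"rz": 0,"hand": 0.5}
    - {"x": 0,"y": 0,"z": 0,"rx": 0,"ry": 0,"rz": 0,"hand": 0.5}
    - {"x": -0.007,"y": 0,"z": 0.02,"rx": 0,"ry": 0,"rz": 0,"hand": 0.5}
    - {"x": -0.007,"y": 0,"z": 0.04,"rx": 0,"ry": 0,"rz": 0,"hand": 0.5}
    - {"x": -0.007,"y": 0,"z": 0.06,"rx": 0,"ry": 0,"rz": 0,"hand": 0.5}
    - {"x": -0.007,"y": 0,"z": 0.08,"rx": 0,"ry": 0,"rz": 0,"hand": 0.5}
    - {"x": -0.007,"y": 0,"z": 0.1,"rx": 0,"ry": 0,"rz": 0,"hand": 0.5}
    - {"x": -0.007,"y": 0,"z": 0.1,"rx": 0,"ry": 0,"rz": 0,"hand": 0.5}
    - {"x": -0.007,"y": 0,"z": 0.1,"rx": 0,"ry": 0,"rz": 0,"hand": 0.5}

```text
clock: 5.3
tool_pos: [0.6805, 0.0922, -0.0217]
tcp_rot: [-3.141, -0.0, 1.684]
wrist_force: [-0.1, 0.7, -0.4]
grip_width: 0.0425
gripper_force: 0.0
```

```bash
cat > tip.py <<'E'
from h import *
c=cap('wrist'); X=cloud(c); s=sensors.get_state()
p=np.array(s['tool_pos']);yw=s['tcp_rot'][2];ax=np.array([np.cos(yw),np.sin(yw)])
rel=(X[...,:2]-p[:2]); al=rel@ax; la=rel@np.array([ax[1],-ax[0]])
m=(np.abs(al-.011)<.004)&(np.abs(la)<.05)&(X[...,2]>.024)&(X[...,2]<p[2]+.2)
z=X[...,2][m]; print('pose',p.round(4),'tip z min',np.sort(z)[:12].round(4), 'lat',np.percentile(la[m],[1,99]).round(3),'w',s['grip_width'],'F',np.round(s['wrist_force'],1))
E
python3 tip.py
```

```text
pose [ 0.6808  0.0923 -0.0213] tip z min [0.024  0.024  0.0241 0.0241 0.0241 0.0242 0.0242 0.0242 0.0242 0.0242
 0.0242 0.0242] lat [-0.05  0.05] w 0.042458483326501366 F [0.6 0.2 0.5]
```

>>> apply_moves:
  steps:
    - {"x": 0,"y": 0,"z": 0.01,"rx": 0,"ry": 0,"rz": 0,"hand": 0.5}
    - {"x": 0,"y": 0,"z": 0.02,"rx": 0,"ry": 0,"rz": 0,"hand": 0.5}
    - {"x": 0,"y": 0,"z": 0.03,"rx": 0,"ry": 0,"rz": 0,"hand": 0.5}
    - {"x": 0,"y": 0,"z": 0.04,"rx": 0,"ry": 0,"rz": 0,"hand": 0.5}
    - {"x": 0,"y": 0,"z": 0.047,"rx": 0,"ry": 0,"rz": 0,"hand": 0.5}
    - {"x": 0,"y": 0,"z": 0.047,"rx": 0,"ry": 0,"rz": 0,"hand": 0.5}
    - {"x": 0,"y": 0,"z": 0.047,"rx": 0,"ry": 0,"rz": 0,"hand": 0}
    - {"x": 0,"y": 0,"z": 0.047,"rx": 0,"ry": 0,"rz": 0,"hand": 0}
    - {"x": 0,"y": 0,"z": 0.047,"rx": 0,"ry": 0,"rz": 0,"hand": 0}
    - {"x": 0,"y": 0,"z": 0.047,"rx": 0,"ry": 0,"rz": 0,"hand": 0}

```text
clock: 6.18
tool_pos: [0.6823, 0.0926, -0.0334]
tcp_rot: [3.139, -0.0, 1.683]
wrist_force: [-2.5, -0.6, 19.8]
grip_width: 0.0166
gripper_force: 57.1
```

>>> apply_moves:
  steps:
    - {"x": 0,"y": 0,"z": 0,"rx": 0,"ry": 0,"rz": 0,"hand": 0}
    - {"x": 0,"y": 0,"z": 0,"rx": 0,"ry": 0,"rz": 0,"hand": 0}
    - {"x": 0,"y": 0,"z": 0,"rx": 0,"ry": 0,"rz": 0,"hand": 0}
    - {"x": 0,"y": 0,"z": 0,"rx": 0,"ry": 0,"rz": 0,"hand": 0}
    - {"x": 0,"y": 0,"z": 0,"rx": 0,"ry": 0,"rz": 0,"hand": 0}
    - {"x": 0,"y": 0,"z": 0,"rx": 0,"ry": 0,"rz": 0,"hand": 0}
    - {"x": 0,"y": 0,"z": 0,"rx": 0,"ry": 0,"rz": 0,"hand": 0}
    - {"x": 0,"y": 0,"z": 0,"rx": 0,"ry": 0,"rz": 0,"hand": 0}
    - {"x": 0,"y": 0,"z": 0,"rx": 0,"ry": 0,"rz": 0,"hand": 0}
    - {"x": 0,"y": 0,"z": 0,"rx": 0,"ry": 0,"rz": 0,"hand": 0}

```text
clock: 7.02
tool_pos: [0.6823, 0.0926, -0.0334]
tcp_rot: [3.139, -0.0, 1.683]
wrist_force: [-1.6, -0.3, 19.6]
grip_width: 0.0166
gripper_force: 57.1
```

```bash
python3 tip.py; python3 plan.py .61 .2 .08 140 2; python3 - <<'E'
from h import *
c=load('wrist');X=cloud(c)
for v in (200,225,235,245,255,265,275): print(v,[X[v,u].round(3).tolist() for u in (262,270,288,306,314)])
E
```

```text
pose [ 0.6823  0.0926 -0.0334] tip z min [0.0241 0.0241 0.0241 0.0241 0.0242 0.0242 0.0243 0.0243 0.0243 0.0243
 0.0243 0.0243] lat [-0.049  0.049] w 0.016795589587452503 F [-2.  -0.4 20.7]
from [ 0.6823  0.0926 -0.0334] [ 1.7982e+02 -1.0000e-02  9.6450e+01] q [ 0.11  0.83 -0.44  1.56  0.43  0.85 -0.37] t 7.0667 w 0.016795589587452503 F [-2.  -0.4 20.7]
[ 0.1914 -0.0991 -0.1893] [ 3.900e-03  4.000e-04 -4.839e-01] -> [0.6462 0.1463 0.0233] 118.2
[ 0.2147 -0.0216 -0.1891] [ 0.      0.     -0.4839] -> [0.61 0.2  0.08] 140.0
200 [[0.669, 0.128, 0.014], [0.673, 0.129, 0.018], [0.68, 0.13, 0.017], [0.687, 0.13, 0.015], [0.691, 0.128, 0.006]]
225 [[0.67, 0.115, 0.007], [0.674, 0.119, 0.018], [0.681, 0.12, 0.018], [0.688, 0.119, 0.014], [0.692, 0.117, 0.006]]
235 [[0.671, 0.11, 0.006], [0.674, 0.115, 0.017], [0.681, 0.115, 0.017], [0.689, 0.115, 0.015], [0.693, 0.113, 0.006]]
245 [[0.671, 0.106, 0.006], [0.674, 0.11, 0.017], [0.682, 0.111, 0.017], [0.689, 0.111, 0.014], [0.694, 0.108, 0.006]]
255 [[0.671, 0.101, 0.006], [0.675, 0.106, 0.018], [0.682, 0.107, 0.017], [0.691, 0.103, 0.006], [0.694, 0.103, 0.006]]
265 [[0.672, 0.103, 0.02], [0.675, 0.102, 0.018], [0.683, 0.103, 0.018], [0.69, 0.104, 0.019], [0.693, 0.105, 0.02]]
275 [[0.673, 0.103, 0.029], [0.676, 0.097, 0.017], [0.683, 0.098, 0.017], [0.69, 0.103, 0.025], [0.692, 0.105, 0.029]]
```

```bash
python3 - <<'E'
from plan import *
plan([.5597,.3847,.08],265.5,4,[.6823,.0926,.08,96.45])
E
```

```text
from [0.6823 0.0926 0.08  ] [180.     0.    96.45] q [ 0.11  0.83 -0.44  1.56  0.43  0.85 -0.37] t 7.0667 w 0.016795589587452503 F [-2.  -0.4 20.7]
[ 0.2534 -0.0742 -0.    ] [ 0.      0.     -0.9392] -> [0.6517 0.1656 0.08  ] 138.7
[0.2374 0.1155 0.    ] [ 0.      0.     -0.9392] -> [0.621  0.2386 0.08  ] 181.0
[0.098  0.2451 0.    ] [ 0.      0.     -0.9392] -> [0.5903 0.3117 0.08  ] 223.2
[-0.0923  0.2473  0.    ] [ 0.      0.     -0.9392] -> [0.5597 0.3847 0.08  ] 265.5
```

>>> apply_moves:
  steps:
    - {"x": 0,"y": 0,"z": -0.02,"rx": 0,"ry": 0,"rz": 0,"hand": 0}
    - {"x": 0,"y": 0,"z": -0.06,"rx": 0,"ry": 0,"rz": 0,"hand": 0}
    - {"x": 0,"y": 0,"z": -0.12,"rx": 0,"ry": 0,"rz": 0,"hand": 0}
    - {"x": 0,"y": 0,"z": -0.18,"rx": 0,"ry": 0,"rz": 0,"hand": 0}
    - {"x": 0,"y": 0,"z": -0.24,"rx": 0,"ry": 0,"rz": 0,"hand": 0}
    - {"x": 0,"y": 0,"z": -0.3,"rx": 0,"ry": 0,"rz": 0,"hand": 0}
    - {"x": 0,"y": 0,"z": -0.35,"rx": 0,"ry": 0,"rz": 0,"hand": 0}
    - {"x": 0,"y": 0,"z": -0.38,"rx": 0,"ry": 0,"rz": 0,"hand": 0}
    - {"x": 0,"y": 0,"z": -0.38,"rx": 0,"ry": 0,"rz": 0,"hand": 0}
    - {"x": 0,"y": 0,"z": -0.38,"rx": 0,"ry": 0,"rz": 0,"hand": 0}

```text
clock: 7.9
tool_pos: [0.6808, 0.092, 0.0786]
tcp_rot: [3.142, 0.0, 1.683]
wrist_force: [-0.7, 0.1, -0.3]
grip_width: 0.0164
gripper_force: 49.2
```

>>> apply_moves:
  steps:
    - {"x": 0.02,"y": -0.006,"z": 0,"rx": 0,"ry": 0,"rz": -0.08,"hand": 0}
    - {"x": 0.05,"y": -0.015,"z": 0,"rx": 0,"ry": 0,"rz": -0.18,"hand": 0}
    - {"x": 0.08,"y": -0.023,"z": 0,"rx": 0,"ry": 0,"rz": -0.29,"hand": 0}
    - {"x": 0.11,"y": -0.032,"z": 0,"rx": 0,"ry": 0,"rz": -0.4,"hand": 0}
    - {"x": 0.14,"y": -0.04,"z": 0,"rx": 0,"ry": 0,"rz": -0.51,"hand": 0}
    - {"x": 0.17,"y": -0.05,"z": 0,"rx": 0,"ry": 0,"rz": -0.62,"hand": 0}
    - {"x": 0.2,"y": -0.058,"z": 0,"rx": 0,"ry": 0,"rz": -0.73,"hand": 0}
    - {"x": 0.23,"y": -0.067,"z": 0,"rx": 0,"ry": 0,"rz": -0.84,"hand": 0}
    - {"x": 0.253,"y": -0.074,"z": 0,"rx": 0,"ry": 0,"rz": -0.94,"hand": 0}
    - {"x": 0.253,"y": -0.074,"z": 0,"rx": 0,"ry": 0,"rz": -0.94,"hand": 0}

```text
clock: 8.73
tool_pos: [0.6489, 0.1666, 0.0773]
tcp_rot: [-3.141, -0.002, 2.428]
wrist_force: [-0.4, -0.0, -0.3]
grip_width: 0.0164
gripper_force: 49.2
```

>>> apply_moves:
  steps:
    - {"x": 0.02,"y": 0.01,"z": 0,"rx": 0,"ry": 0,"rz": -0.08,"hand": 0}
    - {"x": 0.05,"y": 0.025,"z": 0,"rx": 0,"ry": 0,"rz": -0.18,"hand": 0}
    - {"x": 0.08,"y": 0.04,"z": 0,"rx": 0,"ry": 0,"rz": -0.29,"hand": 0}
    - {"x": 0.11,"y": 0.053,"z": 0,"rx": 0,"ry": 0,"rz": -0.4,"hand": 0}
    - {"x": 0.14,"y": 0.066,"z": 0,"rx": 0,"ry": 0,"rz": -0.51,"hand": 0}
    - {"x": 0.17,"y": 0.08,"z": 0,"rx": 0,"ry": 0,"rz": -0.62,"hand": 0}
    - {"x": 0.2,"y": 0.095,"z": 0,"rx": 0,"ry": 0,"rz": -0.73,"hand": 0}
    - {"x": 0.22,"y": 0.107,"z": 0,"rx": 0,"ry": 0,"rz": -0.84,"hand": 0}
    - {"x": 0.237,"y": 0.115,"z": 0,"rx": 0,"ry": 0,"rz": -0.94,"hand": 0}
    - {"x": 0.237,"y": 0.115,"z": 0,"rx": 0,"ry": 0,"rz": -0.94,"hand": 0}

```text
clock: 9.57
tool_pos: [0.6187, 0.2385, 0.0777]
tcp_rot: [3.141, -0.002, -3.121]
wrist_force: [-0.6, -0.3, -1.2]
grip_width: 0.0163
gripper_force: 49.2
```

>>> apply_moves:
  steps:
    - {"x": 0.01,"y": 0.02,"z": 0,"rx": 0,"ry": 0,"rz": -0.08,"hand": 0}
    - {"x": 0.02,"y": 0.05,"z": 0,"rx": 0,"ry": 0,"rz": -0.18,"hand": 0}
    - {"x": 0.033,"y": 0.08,"z": 0,"rx": 0,"ry": 0,"rz": -0.29,"hand": 0}
    - {"x": 0.045,"y": 0.11,"z": 0,"rx": 0,"ry": 0,"rz": -0.4,"hand": 0}
    - {"x": 0.057,"y": 0.14,"z": 0,"rx": 0,"ry": 0,"rz": -0.51,"hand": 0}
    - {"x": 0.07,"y": 0.17,"z": 0,"rx": 0,"ry": 0,"rz": -0.62,"hand": 0}
    - {"x": 0.08,"y": 0.2,"z": 0,"rx": 0,"ry": 0,"rz": -0.73,"hand": 0}
    - {"x": 0.09,"y": 0.23,"z": 0,"rx": 0,"ry": 0,"rz": -0.84,"hand": 0}
    - {"x": 0.098,"y": 0.245,"z": 0,"rx": 0,"ry": 0,"rz": -0.94,"hand": 0}
    - {"x": 0.098,"y": 0.245,"z": 0,"rx": 0,"ry": 0,"rz": -0.94,"hand": 0}

```text
clock: 10.4
tool_pos: [0.5882, 0.3112, 0.0779]
tcp_rot: [3.141, -0.001, -2.385]
wrist_force: [-0.0, -0.1, -0.7]
grip_width: 0.0166
gripper_force: 49.2
```

```bash
python3 plan.py .5597 .3847 .08 265.5 1;  python3 plan.py .5597 .3847 .08 -94.5 1
```

```text
from [0.5882 0.3112 0.0779] [ 1.7994e+02 -5.0000e-02 -1.3662e+02] q [ 0.09  0.83 -0.97  1.57  0.73  1.14  1.28] t 10.4 w 0.016592271702786637 F [-0.  -0.1 -0.7]
[-0.0993  0.2433 -0.0068] [ 1.700e-03 -6.000e-04 -9.361e-01] -> [0.5597 0.3847 0.08  ] 265.5
from [0.5882 0.3112 0.0779] [ 1.7994e+02 -5.0000e-02 -1.3662e+02] q [ 0.09  0.83 -0.97  1.57  0.73  1.14  1.28] t 10.4 w 0.016592271702786637 F [-0.  -0.1 -0.7]
[-0.0993  0.2433 -0.0068] [ 1.700e-03 -6.000e-04 -9.361e-01] -> [0.5597 0.3847 0.08  ] -94.5
```

>>> apply_moves:
  steps:
    - {"x": -0.01,"y": 0.02,"z": 0,"rx": 0,"ry": 0,"rz": -0.08,"hand": 0}
    - {"x": -0.02,"y": 0.05,"z": 0,"rx": 0,"ry": 0,"rz": -0.18,"hand": 0}
    - {"x": -0.033,"y": 0.08,"z": 0,"rx": 0,"ry": 0,"rz": -0.29,"hand": 0}
    - {"x": -0.045,"y": 0.11,"z": 0,"rx": 0,"ry": 0,"rz": -0.4,"hand": 0}
    - {"x": -0.057,"y": 0.14,"z": 0,"rx": 0,"ry": 0,"rz": -0.51,"hand": 0}
    - {"x": -0.07,"y": 0.17,"z": 0,"rx": 0,"ry": 0,"rz": -0.62,"hand": 0}
    - {"x": -0.08,"y": 0.2,"z": 0,"rx": 0,"ry": 0,"rz": -0.73,"hand": 0}
    - {"x": -0.09,"y": 0.23,"z": 0,"rx": 0,"ry": 0,"rz": -0.84,"hand": 0}
    - {"x": -0.1,"y": 0.243,"z": 0,"rx": 0,"ry": 0,"rz": -0.936,"hand": 0}
    - {"x": -0.1,"y": 0.243,"z": 0,"rx": 0,"ry": 0,"rz": -0.936,"hand": 0}

```text
clock: 11.23
tool_pos: [0.5604, 0.3845, 0.078]
tcp_rot: [3.141, -0.0, -1.651]
wrist_force: [-0.5, -0.6, -0.6]
grip_width: 0.0167
gripper_force: 49.2
```

```bash
python3 plan.py .5597 .3847 -.0315 -94.5 1; python3 - <<'E'
from h import *
c=cap('wrist','w4.png')
E
```

```text
from [0.5604 0.3845 0.078 ] [ 1.7994e+02 -1.0000e-02 -9.4600e+01] q [ 0.02  0.92 -1.1   1.53  0.85  1.23  1.85] t 11.2333 w 0.016703670312060354 F [-0.5 -0.6 -0.6]
[-0.0004  0.0018  0.365 ] [ 0.0013 -0.0003 -0.0023] -> [ 0.5597  0.3847 -0.0315] -94.5
```

View pics/w4.png

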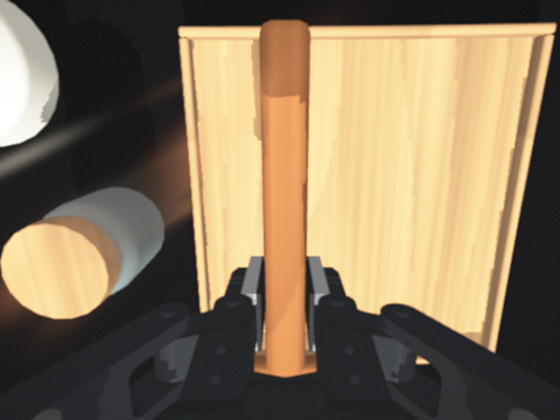

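The fork is held straight (handle end at (287,25)), lined up with the tray and with its handle towards the hob. I'll lower it and let go.

>>> apply_moves:
  steps:
    - {"x": 0,"y": 0,"z": 0.06,"rx": 0,"ry": 0,"rz": 0,"hand": 0}
    - {"x": 0,"y": 0,"z": 0.12,"rx": 0,"ry": 0,"rz": 0,"hand": 0}
    - {"x": 0,"y": 0,"z": 0.18,"rx": 0,"ry": 0,"rz": 0,"hand": 0}
    - {"x": 0,"y": 0,"z": 0.24,"rx": 0,"ry": 0,"rz": 0,"hand": 0}
    - {"x": 0,"y": 0,"z": 0.29,"rx": 0,"ry": 0,"rz": 0,"hand": 0}
    - {"x": 0,"y": 0,"z": 0.32,"rx": 0,"ry": 0,"rz": 0,"hand": 0}
    - {"x": 0,"y": 0,"z": 0.34,"rx": 0,"ry": 0,"rz": 0,"hand": 0}
    - {"x": 0,"y": 0,"z": 0.354,"rx": 0,"ry": 0,"rz": 0,"hand": 0}
    - {"x": 0,"y": 0,"z": 0.362,"rx": 0,"ry": 0,"rz": 0,"hand": 0}
    - {"x": 0,"y": 0,"z": 0.362,"rx": 0,"ry": 0,"rz": 0,"hand": 0}

```text
clock: 12.12
tool_pos: [0.5606, 0.3845, -0.0299]
tcp_rot: [-3.142, 0.0, -1.65]
wrist_force: [-0.3, 0.2, 0.5]
grip_width: 0.0167
gripper_force: 49.2
```

>>> apply_moves:
  steps:
    - {"x": 0,"y": 0,"z": 0,"rx": 0,"ry": 0,"rz": 0,"hand": 0}
    - {"x": 0,"y": 0,"z": 0,"rx": 0,"ry": 0,"rz": 0,"hand": 0.45}
    - {"x": 0,"y": 0,"z": 0,"rx": 0,"ry": 0,"rz": 0,"hand": 0.45}
    - {"x": 0,"y": 0,"z": 0,"rx": 0,"ry": 0,"rz": 0,"hand": 0.45}
    - {"x": 0,"y": 0,"z": 0,"rx": 0,"ry": 0,"rz": 0,"hand": 0.45}
    - {"x": 0,"y": 0,"z": 0,"rx": 0,"ry": 0,"rz": 0,"hand": 0.45}
    - {"x": 0,"y": 0,"z": -0.05,"rx": 0,"ry": 0,"rz": 0,"hand": 0.45}
    - {"x": 0,"y": 0,"z": -0.12,"rx": 0,"ry": 0,"rz": 0,"hand": 0.45}
    - {"x": 0,"y": 0,"z": -0.22,"rx": 0,"ry": 0,"rz": 0,"hand": 0.45}
    - {"x": 0,"y": 0,"z": -0.33,"rx": 0,"ry": 0,"rz": 0,"hand": 0.45}

```text
clock: 12.95
tool_pos: [0.5599, 0.3842, 0.0706]
tcp_rot: [3.14, -0.0, -1.649]
wrist_force: [0.0, 0.3, 0.3]
grip_width: 0.0384
gripper_force: 0.0
```

```bash
python3 plan.py .5235 .1075 .08 91.5 5; python3 - <<'E'
from h import *
c=load('top'); X=cloud(c); cap('wrist')
f=c['frame'].astype(int); m=(f[...,0]-f[...,2]>60)&(X[...,0]>.35)&(X[...,0]<.75)&(X[...,1]<.26)
print('old')
c=cap('top','t5.png')
E
```

```text
from [0.5599 0.3842 0.0706] [ 1.7993e+02 -2.0000e-02 -9.4500e+01] q [ 0.02  0.92 -1.09  1.54  0.86  1.22  1.84] t 12.95 w 0.03841632685386914 F [0.  0.3 0.3]
[ 0.1858  0.0097 -0.0062] [ 0.0016 -0.     -0.8267] -> [0.5527 0.3289 0.0725] -57.3
[ 0.1421  0.1201 -0.0063] [ 0.      0.     -0.8267] -> [0.5454 0.2735 0.0743] -20.1
[ 0.0406  0.1816 -0.0063] [-0.      0.     -0.8267] -> [0.5381 0.2182 0.0762] 17.1
[-0.0775  0.1692 -0.0063] [ 0.      0.     -0.8267] -> [0.5308 0.1628 0.0781] 54.3
[-0.164   0.0879 -0.0063] [-0.      0.     -0.8267] -> [0.5235 0.1075 0.08  ] 91.5
old
```

```bash
cat >> h.py <<'E'
def orange(c,zt=.017,show=True):
    f=np.array(c['frame']); X=cloud(c); hsv=cv2.cvtColor(f,cv2.COLOR_RGB2HSV)
    m=((hsv[...,0]<16)&(hsv[...,1]>110)&(hsv[...,2]>90)&(X[...,2]<.05)).astype(np.uint8)
    n,L,st,ce=cv2.connectedComponentsWithStats(m)
    for i in range(1,n):
        if st[i,4]<150: continue
        ys,xs=np.where(L==i); W=np.array([onz(c,u,v,zt) for u,v in zip(xs,ys)])[:,:2]
        (cx,cy),(w,h),a=cv2.minAreaRect(W.astype(np.float32)*1000)
        mu=W.mean(0); d=np.linalg.svd(W-mu,full_matrices=False)[2][0]; t=(W-mu)@d
        # head side = wider: 
        s=W-mu; lat=np.abs(s@np.array([-d[1],d[0]])); q=t>np.percentile(t,70); q2=t<np.percentile(t,30)
        if lat[q].mean()<lat[q2].mean(): d=-d;t=-t
        mid=mu+d*(t.max()+t.min())/2
        print('obj',st[i].tolist(),'mid',mid.round(4),'len',round(t.max()-t.min(),3),'w',round(min(w,h)),'headyaw',np.degrees(np.arctan2(d[1],d[0])).round(1))
E
python3 - <<'E'
from h import *
for n in ('top','wrist'): print(n); orange(load(n))
from plan import *
plan([.5235,.1075,.08],-268.5,5)
E
```

```text
top
wrist
obj [452, 20, 108, 5, 240] mid [0.4189 0.2733] len 0.063 w 1 headyaw 175.5
obj [168, 23, 39, 256, 2561] mid [0.6228 0.3413] len 0.169 w 21 headyaw 83.8
obj [206, 23, 217, 8, 655] mid [0.5333 0.2646] len 0.13 w 4 headyaw -4.4
obj [486, 31, 74, 310, 2259] mid [0.4016 0.3875] len 0.215 w 20 headyaw -94.3
obj [226, 44, 119, 327, 11120] mid [0.5616 0.3921] len 0.238 w 94 headyaw 85.8
obj [501, 47, 59, 295, 461] mid [0.3933 0.393 ] len 0.207 w 2 headyaw 85.6
from [0.5619 0.3866 0.0755] [-179.73    0.28  -94.52] q [ 0.02  0.92 -1.1   1.53  0.86  1.22  1.84] t 13.05 w 0.03827610495731935 F [ 1.1 -0.2  0.4]
[ 0.1875  0.0108 -0.004 ] [-0.004   0.0078  0.7732] -> [0.5542 0.3307 0.0764] -129.3
[ 0.1602 -0.0981 -0.003 ] [ 0.     -0.      0.7732] -> [0.5465 0.2749 0.0773] -164.1
[ 0.0756 -0.1719 -0.003 ] [-0.     -0.      0.7732] -> [0.5389 0.2191 0.0782] -198.9
[-0.0361 -0.1843 -0.003 ] [ 0.     -0.      0.7732] -> [0.5312 0.1633 0.0791] -233.7
[-0.1348 -0.1308 -0.003 ] [ 0.     -0.      0.7732] -> [0.5235 0.1075 0.08  ] -268.5
```

>>> apply_moves:
  steps:
    - {"x": 0.03,"y": 0,"z": 0,"rx": 0,"ry": 0,"rz": 0.1,"hand": 0.45}
    - {"x": 0.06,"y": 0,"z": 0,"rx": 0,"ry": 0,"rz": 0.22,"hand": 0.45}
    - {"x": 0.09,"y": 0,"z": 0,"rx": 0,"ry": 0,"rz": 0.35,"hand": 0.45}
    - {"x": 0.12,"y": 0,"z": 0,"rx": 0,"ry": 0,"rz": 0.48,"hand": 0.45}
    - {"x": 0.15,"y": 0,"z": 0,"rx": 0,"ry": 0,"rz": 0.6,"hand": 0.45}
    - {"x": 0.17,"y": 0.01,"z": 0,"rx": 0,"ry": 0,"rz": 0.7,"hand": 0.45}
    - {"x": 0.187,"y": 0.01,"z": 0,"rx": 0,"ry": 0,"rz": 0.773,"hand": 0.45}
    - {"x": 0.187,"y": 0.01,"z": 0,"rx": 0,"ry": 0,"rz": 0.773,"hand": 0.45}
    - {"x": 0.187,"y": 0.01,"z": 0,"rx": 0,"ry": 0,"rz": 0.773,"hand": 0.45}
    - {"x": 0.187,"y": 0.01,"z": 0,"rx": 0,"ry": 0,"rz": 0.773,"hand": 0.45}

```text
clock: 13.88
tool_pos: [0.5531, 0.3292, 0.0695]
tcp_rot: [3.141, 0.0, -2.255]
wrist_force: [1.2, 0.4, 0.1]
grip_width: 0.0385
gripper_force: 0.0
```

>>> apply_moves:
  steps:
    - {"x": 0.02,"y": -0.01,"z": 0,"rx": 0,"ry": 0,"rz": 0.1,"hand": 0.45}
    - {"x": 0.05,"y": -0.03,"z": 0,"rx": 0,"ry": 0,"rz": 0.22,"hand": 0.45}
    - {"x": 0.08,"y": -0.05,"z": 0,"rx": 0,"ry": 0,"rz": 0.35,"hand": 0.45}
    - {"x": 0.1,"y": -0.06,"z": 0,"rx": 0,"ry": 0,"rz": 0.48,"hand": 0.45}
    - {"x": 0.12,"y": -0.07,"z": 0,"rx": 0,"ry": 0,"rz": 0.6,"hand": 0.45}
    - {"x": 0.14,"y": -0.08,"z": 0,"rx": 0,"ry": 0,"rz": 0.7,"hand": 0.45}
    - {"x": 0.16,"y": -0.098,"z": 0,"rx": 0,"ry": 0,"rz": 0.773,"hand": 0.45}
    - {"x": 0.16,"y": -0.098,"z": 0,"rx": 0,"ry": 0,"rz": 0.773,"hand": 0.45}
    - {"x": 0.16,"y": -0.098,"z": 0,"rx": 0,"ry": 0,"rz": 0.773,"hand": 0.45}
    - {"x": 0.16,"y": -0.098,"z": 0,"rx": 0,"ry": 0,"rz": 0.773,"hand": 0.45}

```text
clock: 14.72
tool_pos: [0.5454, 0.2737, 0.0692]
tcp_rot: [3.141, -0.0, -2.861]
wrist_force: [0.5, -0.2, -0.3]
grip_width: 0.0388
gripper_force: 0.0
```

>>> apply_moves:
  steps:
    - {"x": 0.01,"y": -0.02,"z": 0,"rx": 0,"ry": 0,"rz": 0.1,"hand": 0.45}
    - {"x": 0.02,"y": -0.05,"z": 0,"rx": 0,"ry": 0,"rz": 0.22,"hand": 0.45}
    - {"x": 0.03,"y": -0.08,"z": 0,"rx": 0,"ry": 0,"rz": 0.35,"hand": 0.45}
    - {"x": 0.05,"y": -0.11,"z": 0,"rx": 0,"ry": 0,"rz": 0.48,"hand": 0.45}
    - {"x": 0.06,"y": -0.14,"z": 0,"rx": 0,"ry": 0,"rz": 0.6,"hand": 0.45}
    - {"x": 0.07,"y": -0.16,"z": 0,"rx": 0,"ry": 0,"rz": 0.7,"hand": 0.45}
    - {"x": 0.076,"y": -0.172,"z": 0,"rx": 0,"ry": 0,"rz": 0.773,"hand": 0.45}
    - {"x": 0.076,"y": -0.172,"z": 0,"rx": 0,"ry": 0,"rz": 0.773,"hand": 0.45}
    - {"x": 0.076,"y": -0.172,"z": 0,"rx": 0,"ry": 0,"rz": 0.773,"hand": 0.45}
    - {"x": 0.076,"y": -0.172,"z": 0,"rx": 0,"ry": 0,"rz": 0.773,"hand": 0.45}

```text
clock: 15.55
tool_pos: [0.5376, 0.2179, 0.0691]
tcp_rot: [3.141, -0.0, 2.816]
wrist_force: [-1.3, -0.2, -0.6]
grip_width: 0.0384
gripper_force: 0.0
```

>>> apply_moves:
  steps:
    - {"x": 0,"y": -0.02,"z": 0,"rx": 0,"ry": 0,"rz": 0.1,"hand": 0.45}
    - {"x": -0.01,"y": -0.05,"z": 0,"rx": 0,"ry": 0,"rz": 0.22,"hand": 0.45}
    - {"x": -0.02,"y": -0.08,"z": 0,"rx": 0,"ry": 0,"rz": 0.35,"hand": 0.45}
    - {"x": -0.02,"y": -0.11,"z": 0,"rx": 0,"ry": 0,"rz": 0.48,"hand": 0.45}
    - {"x": -0.03,"y": -0.14,"z": 0,"rx": 0,"ry": 0,"rz": 0.6,"hand": 0.45}
    - {"x": -0.035,"y": -0.17,"z": 0,"rx": 0,"ry": 0,"rz": 0.7,"hand": 0.45}
    - {"x": -0.036,"y": -0.184,"z": 0,"rx": 0,"ry": 0,"rz": 0.773,"hand": 0.45}
    - {"x": -0.036,"y": -0.184,"z": 0,"rx": 0,"ry": 0,"rz": 0.773,"hand": 0.45}
    - {"x": -0.036,"y": -0.184,"z": 0,"rx": 0,"ry": 0,"rz": 0.773,"hand": 0.45}
    - {"x": -0.036,"y": -0.184,"z": 0,"rx": 0,"ry": 0,"rz": 0.773,"hand": 0.45}

```text
clock: 16.38
tool_pos: [0.53, 0.1622, 0.0691]
tcp_rot: [3.141, -0.0, 2.209]
wrist_force: [-1.0, 0.6, 0.7]
grip_width: 0.0388
gripper_force: 0.0
```

>>> apply_moves:
  steps:
    - {"x": -0.02,"y": -0.02,"z": 0,"rx": 0,"ry": 0,"rz": 0.1,"hand": 0.45}
    - {"x": -0.04,"y": -0.04,"z": 0,"rx": 0,"ry": 0,"rz": 0.22,"hand": 0.45}
    - {"x": -0.06,"y": -0.06,"z": 0,"rx": 0,"ry": 0,"rz": 0.35,"hand": 0.45}
    - {"x": -0.08,"y": -0.08,"z": 0,"rx": 0,"ry": 0,"rz": 0.48,"hand": 0.45}
    - {"x": -0.1,"y": -0.1,"z": 0,"rx": 0,"ry": 0,"rz": 0.6,"hand": 0.45}
    - {"x": -0.12,"y": -0.12,"z": 0,"rx": 0,"ry": 0,"rz": 0.7,"hand": 0.45}
    - {"x": -0.135,"y": -0.131,"z": 0,"rx": 0,"ry": 0,"rz": 0.773,"hand": 0.45}
    - {"x": -0.135,"y": -0.131,"z": 0,"rx": 0,"ry": 0,"rz": 0.773,"hand": 0.45}
    - {"x": -0.135,"y": -0.131,"z": 0,"rx": 0,"ry": 0,"rz": 0.773,"hand": 0.45}
    - {"x": -0.135,"y": -0.131,"z": 0,"rx": 0,"ry": 0,"rz": 0.773,"hand": 0.45}

```text
clock: 17.22
tool_pos: [0.5224, 0.1063, 0.0691]
tcp_rot: [-3.141, -0.0, 1.602]
wrist_force: [-0.4, 0.2, 0.2]
grip_width: 0.0388
gripper_force: 0.0
```

```bash
python3 - <<'E'
from h import *
for n in ('top','wrist'): print(n); orange(cap(n,n+'6.png'))
from plan import *
plan([.5235,.1075,-.031],91.5,1)
E
```

```text
top
obj [126, 186, 65, 12, 381] mid [0.5594 0.3833] len 0.197 w 33 headyaw 85.6
wrist
obj [259, 62, 57, 276, 9355] mid [0.5237 0.1091] len 0.196 w 41 headyaw -87.9
from [0.5223 0.1062 0.069 ] [-1.7999e+02 -3.0000e-02  9.1700e+01] q [ 0.16  0.46 -0.52  1.93  0.31  0.82 -0.49] t 17.3167 w 0.038346414231721436 F [-0.   0.3  0.4]
[0.0042 0.004  0.3335] [-0.0002 -0.0006  0.0044] -> [ 0.5235  0.1075 -0.031 ] 91.5
```

>>> apply_moves:
  steps:
    - {"x": 0.008,"y": 0.005,"z": 0.06,"rx": 0,"ry": 0,"rz": -0.006,"hand": 0.45}
    - {"x": 0.008,"y": 0.005,"z": 0.12,"rx": 0,"ry": 0,"rz": -0.006,"hand": 0.45}
    - {"x": 0.008,"y": 0.005,"z": 0.18,"rx": 0,"ry": 0,"rz": -0.006,"hand": 0.45}
    - {"x": 0.008,"y": 0.005,"z": 0.24,"rx": 0,"ry": 0,"rz": -0.006,"hand": 0.45}
    - {"x": 0.008,"y": 0.005,"z": 0.29,"rx": 0,"ry": 0,"rz": -0.006,"hand": 0.45}
    - {"x": 0.008,"y": 0.005,"z": 0.32,"rx": 0,"ry": 0,"rz": -0.006,"hand": 0.45}
    - {"x": 0.008,"y": 0.005,"z": 0.333,"rx": 0,"ry": 0,"rz": -0.006,"hand": 0.45}
    - {"x": 0.008,"y": 0.005,"z": 0.333,"rx": 0,"ry": 0,"rz": -0.006,"hand": 0.45}
    - {"x": 0.008,"y": 0.005,"z": 0.333,"rx": 0,"ry": 0,"rz": -0.006,"hand": 0.2}
    - {"x": 0.008,"y": 0.005,"z": 0.333,"rx": 0,"ry": 0,"rz": -0.006,"hand": 0}

```text
clock: 18.15
tool_pos: [0.5244, 0.1081, -0.0299]
tcp_rot: [3.14, -0.0, 1.603]
wrist_force: [-6.8, -1.4, 14.8]
grip_width: 0.0162
gripper_force: 50.4
```

>>> apply_moves:
  steps:
    - {"x": 0,"y": 0,"z": 0,"rx": 0,"ry": 0,"rz": 0,"hand": 0}
    - {"x": 0,"y": 0,"z": 0,"rx": 0,"ry": 0,"rz": 0,"hand": 0}
    - {"x": 0,"y": 0,"z": 0,"rx": 0,"ry": 0,"rz": 0,"hand": 0}
    - {"x": 0,"y": 0,"z": 0,"rx": 0,"ry": 0,"rz": 0,"hand": 0}
    - {"x": 0,"y": 0,"z": -0.03,"rx": 0,"ry": 0,"rz": 0,"hand": 0}
    - {"x": 0,"y": 0,"z": -0.09,"rx": 0,"ry": 0,"rz": 0,"hand": 0}
    - {"x": 0,"y": 0,"z": -0.16,"rx": 0,"ry": 0,"rz": 0,"hand": 0}
    - {"x": 0,"y": 0,"z": -0.24,"rx": 0,"ry": 0,"rz": 0,"hand": 0}
    - {"x": 0,"y": 0,"z": -0.33,"rx": 0,"ry": 0,"rz": 0,"hand": 0}
    - {"x": 0,"y": 0,"z": -0.36,"rx": 0,"ry": 0,"rz": 0,"hand": 0}

```text
clock: 18.98
tool_pos: [0.5252, 0.1083, 0.0813]
tcp_rot: [3.137, -0.0, 1.603]
wrist_force: [0.0, -0.8, 0.3]
grip_width: 0.0163
gripper_force: 49.0
```

```bash
python3 - <<'E'
from h import *
from plan import *
plan([.46,.3925,.08],265.5,4)
E
```

```text
from [0.5252 0.1083 0.0813] [ 1.7976e+02 -3.0000e-02  9.1830e+01] q [ 0.17  0.45 -0.53  1.92  0.3   0.85 -0.49] t 18.9833 w 0.01632420831442925 F [ 0.  -0.8  0.3]
[ 0.2384 -0.0468  0.001 ] [ 0.0053  0.0015 -0.9649] -> [0.5089 0.1794 0.081 ] 135.2
[0.2053 0.1299 0.0011] [ 0.      0.     -0.9649] -> [0.4926 0.2504 0.0807] 178.7
[0.0599 0.2355 0.0011] [ 0.      0.     -0.9649] -> [0.4763 0.3215 0.0803] 222.1
[-0.1183  0.2122  0.0011] [ 0.      0.     -0.9649] -> [0.46   0.3925 0.08  ] 265.5
```

>>> apply_moves:
  steps:
    - {"x": 0.02,"y": -0.004,"z": 0,"rx": 0,"ry": 0,"rz": -0.08,"hand": 0}
    - {"x": 0.05,"y": -0.01,"z": 0,"rx": 0,"ry": 0,"rz": -0.18,"hand": 0}
    - {"x": 0.08,"y": -0.015,"z": 0,"rx": 0,"ry": 0,"rz": -0.29,"hand": 0}
    - {"x": 0.11,"y": -0.02,"z": 0,"rx": 0,"ry": 0,"rz": -0.4,"hand": 0}
    - {"x": 0.14,"y": -0.03,"z": 0,"rx": 0,"ry": 0,"rz": -0.52,"hand": 0}
    - {"x": 0.17,"y": -0.035,"z": 0,"rx": 0,"ry": 0,"rz": -0.64,"hand": 0}
    - {"x": 0.2,"y": -0.04,"z": 0,"rx": 0,"ry": 0,"rz": -0.76,"hand": 0}
    - {"x": 0.22,"y": -0.044,"z": 0,"rx": 0,"ry": 0,"rz": -0.87,"hand": 0}
    - {"x": 0.238,"y": -0.047,"z": 0,"rx": 0,"ry": 0,"rz": -0.965,"hand": 0}
    - {"x": 0.238,"y": -0.047,"z": 0,"rx": 0,"ry": 0,"rz": -0.965,"hand": 0}

```text
clock: 19.82
tool_pos: [0.5072, 0.1798, 0.0776]
tcp_rot: [3.141, -0.0, 2.365]
wrist_force: [0.2, 0.3, -1.2]
grip_width: 0.0162
gripper_force: 49.0
```

>>> apply_moves:
  steps:
    - {"x": 0.02,"y": 0.01,"z": 0,"rx": 0,"ry": 0,"rz": -0.08,"hand": 0}
    - {"x": 0.04,"y": 0.025,"z": 0,"rx": 0,"ry": 0,"rz": -0.18,"hand": 0}
    - {"x": 0.065,"y": 0.04,"z": 0,"rx": 0,"ry": 0,"rz": -0.29,"hand": 0}
    - {"x": 0.09,"y": 0.055,"z": 0,"rx": 0,"ry": 0,"rz": -0.4,"hand": 0}
    - {"x": 0.115,"y": 0.07,"z": 0,"rx": 0,"ry": 0,"rz": -0.52,"hand": 0}
    - {"x": 0.14,"y": 0.087,"z": 0,"rx": 0,"ry": 0,"rz": -0.64,"hand": 0}
    - {"x": 0.165,"y": 0.104,"z": 0,"rx": 0,"ry": 0,"rz": -0.76,"hand": 0}
    - {"x": 0.19,"y": 0.12,"z": 0,"rx": 0,"ry": 0,"rz": -0.87,"hand": 0}
    - {"x": 0.205,"y": 0.13,"z": 0,"rx": 0,"ry": 0,"rz": -0.965,"hand": 0}
    - {"x": 0.205,"y": 0.13,"z": 0,"rx": 0,"ry": 0,"rz": -0.965,"hand": 0}

```text
clock: 20.65
tool_pos: [0.491, 0.2504, 0.0774]
tcp_rot: [3.141, -0.0, 3.12]
wrist_force: [0.4, -0.5, -1.3]
grip_width: 0.0162
gripper_force: 49.0
```

>>> apply_moves:
  steps:
    - {"x": 0.005,"y": 0.02,"z": 0,"rx": 0,"ry": 0,"rz": -0.08,"hand": 0}
    - {"x": 0.01,"y": 0.05,"z": 0,"rx": 0,"ry": 0,"rz": -0.18,"hand": 0}
    - {"x": 0.02,"y": 0.08,"z": 0,"rx": 0,"ry": 0,"rz": -0.29,"hand": 0}
    - {"x": 0.03,"y": 0.11,"z": 0,"rx": 0,"ry": 0,"rz": -0.4,"hand": 0}
    - {"x": 0.035,"y": 0.14,"z": 0,"rx": 0,"ry": 0,"rz": -0.52,"hand": 0}
    - {"x": 0.04,"y": 0.17,"z": 0,"rx": 0,"ry": 0,"rz": -0.64,"hand": 0}
    - {"x": 0.05,"y": 0.195,"z": 0,"rx": 0,"ry": 0,"rz": -0.76,"hand": 0}
    - {"x": 0.055,"y": 0.22,"z": 0,"rx": 0,"ry": 0,"rz": -0.87,"hand": 0}
    - {"x": 0.06,"y": 0.236,"z": 0,"rx": 0,"ry": 0,"rz": -0.965,"hand": 0}
    - {"x": 0.06,"y": 0.236,"z": 0,"rx": 0,"ry": 0,"rz": -0.965,"hand": 0}

```text
clock: 21.48
tool_pos: [0.4747, 0.3212, 0.0772]
tcp_rot: [3.141, -0.0, -2.407]
wrist_force: [-0.5, -0.7, 0.2]
grip_width: 0.0162
gripper_force: 49.0
```

>>> apply_moves:
  steps:
    - {"x": -0.01,"y": 0.02,"z": 0,"rx": 0,"ry": 0,"rz": -0.08,"hand": 0}
    - {"x": -0.02,"y": 0.045,"z": 0,"rx": 0,"ry": 0,"rz": -0.18,"hand": 0}
    - {"x": -0.035,"y": 0.07,"z": 0,"rx": 0,"ry": 0,"rz": -0.29,"hand": 0}
    - {"x": -0.05,"y": 0.095,"z": 0,"rx": 0,"ry": 0,"rz": -0.4,"hand": 0}
    - {"x": -0.065,"y": 0.12,"z": 0,"rx": 0,"ry": 0,"rz": -0.52,"hand": 0}
    - {"x": -0.08,"y": 0.145,"z": 0,"rx": 0,"ry": 0,"rz": -0.64,"hand": 0}
    - {"x": -0.095,"y": 0.17,"z": 0,"rx": 0,"ry": 0,"rz": -0.76,"hand": 0}
    - {"x": -0.11,"y": 0.195,"z": 0,"rx": 0,"ry": 0,"rz": -0.87,"hand": 0}
    - {"x": -0.118,"y": 0.212,"z": 0,"rx": 0,"ry": 0,"rz": -0.965,"hand": 0}
    - {"x": -0.118,"y": 0.212,"z": 0,"rx": 0,"ry": 0,"rz": -0.965,"hand": 0}

```text
clock: 22.32
tool_pos: [0.4583, 0.3921, 0.077]
tcp_rot: [3.141, -0.0, -1.65]
wrist_force: [-1.1, 0.7, 0.0]
grip_width: 0.0161
gripper_force: 49.0
```

```bash
python3 - <<'E'
from h import *
from plan import *
c=cap('wrist','w7.png'); X=cloud(c)
# handle in hand: lateral offset & height along tool
s=sensors.get_state(); p=np.array(s['tool_pos']); yw=s['tcp_rot'][2]; ax=np.array([np.cos(yw),np.sin(yw)]); rel=X[...,:2]-p[:2]; al=rel@ax; la=rel@np.array([ax[1],-ax[0]])
for a in (.03,.05,.07,.09):
    m=(np.abs(al-a)<.004)&(np.abs(la)<.03)&(X[...,2]>.05)
    print(a,m.sum(),'lat',np.percentile(la[m],[2,98]).round(4) if m.any() else 0,'z',np.median(X[...,2][m]).round(4) if m.any() else 0)
plan([.46,.3925,-.03],-94.5,1)
E
```

```text
0.03 848 lat [-0.009   0.0085] z 0.1242
0.05 934 lat [-0.009   0.0081] z 0.1241
0.07 1058 lat [-0.0092  0.0079] z 0.1241
0.09 1215 lat [-0.0091  0.0077] z 0.1241
from [0.4585 0.3915 0.077 ] [ 1.7997e+02 -2.0000e-02 -9.4790e+01] q [ 0.02  0.83 -1.15  1.74  0.83  1.15  1.67] t 22.3667 w 0.016130449407987257 F [-0.6 -0.8 -0.3]
[-0.0038 -0.0048  0.3566] [ 0.0007 -0.0005 -0.0065] -> [ 0.46    0.3925 -0.03  ] -94.5
```

>>> apply_moves:
  steps:
    - {"x": 0,"y": -0.005,"z": 0.06,"rx": 0,"ry": 0,"rz": -0.006,"hand": 0}
    - {"x": 0,"y": -0.005,"z": 0.12,"rx": 0,"ry": 0,"rz": -0.006,"hand": 0}
    - {"x": 0,"y": -0.005,"z": 0.18,"rx": 0,"ry": 0,"rz": -0.006,"hand": 0}
    - {"x": 0,"y": -0.005,"z": 0.24,"rx": 0,"ry": 0,"rz": -0.006,"hand": 0}
    - {"x": 0,"y": -0.005,"z": 0.29,"rx": 0,"ry": 0,"rz": -0.006,"hand": 0}
    - {"x": 0,"y": -0.005,"z": 0.32,"rx": 0,"ry": 0,"rz": -0.006,"hand": 0}
    - {"x": 0,"y": -0.005,"z": 0.34,"rx": 0,"ry": 0,"rz": -0.006,"hand": 0}
    - {"x": 0,"y": -0.005,"z": 0.35,"rx": 0,"ry": 0,"rz": -0.006,"hand": 0}
    - {"x": 0,"y": -0.005,"z": 0.35,"rx": 0,"ry": 0,"rz": -0.006,"hand": 0}
    - {"x": 0,"y": -0.005,"z": 0.35,"rx": 0,"ry": 0,"rz": -0.006,"hand": 0}

```text
clock: 23.2
tool_pos: [0.4602, 0.3922, -0.0273]
tcp_rot: [-3.141, 0.001, -1.644]
wrist_force: [-1.3, -0.3, -1.1]
grip_width: 0.0164
gripper_force: 49.0
```

>>> apply_moves:
  steps:
    - {"x": 0,"y": 0,"z": 0,"rx": 0,"ry": 0,"rz": 0,"hand": 0}
    - {"x": 0,"y": 0,"z": 0,"rx": 0,"ry": 0,"rz": 0,"hand": 0.45}
    - {"x": 0,"y": 0,"z": 0,"rx": 0,"ry": 0,"rz": 0,"hand": 0.45}
    - {"x": 0,"y": 0,"z": 0,"rx": 0,"ry": 0,"rz": 0,"hand": 0.45}
    - {"x": 0,"y": 0,"z": 0,"rx": 0,"ry": 0,"rz": 0,"hand": 0.45}
    - {"x": 0,"y": 0,"z": 0,"rx": 0,"ry": 0,"rz": 0,"hand": 0.45}
    - {"x": 0,"y": 0,"z": -0.05,"rx": 0,"ry": 0,"rz": 0,"hand": 0.45}
    - {"x": 0,"y": 0,"z": -0.13,"rx": 0,"ry": 0,"rz": 0,"hand": 0.45}
    - {"x": 0,"y": 0,"z": -0.24,"rx": 0,"ry": 0,"rz": 0,"hand": 0.45}
    - {"x": 0,"y": 0,"z": -0.36,"rx": 0,"ry": 0,"rz": 0,"hand": 0.45}

```text
clock: 24.03
tool_pos: [0.4592, 0.3916, 0.0818]
tcp_rot: [3.14, -0.001, -1.644]
wrist_force: [1.1, -0.1, 1.0]
grip_width: 0.0384
gripper_force: 0.0
```

```bash
cat > pans.py <<'E'
from h import *
c=cap('top','tp.png'); orange(c); X=cloud(c)
def fit(name,zr,rad,half,y0,y1,hz,h0,h1):
    m=(X[...,0]>.45)&(X[...,0]<.76)&(X[...,1]>y0)&(X[...,1]<y1)&(np.abs(X[...,2]-zr)<half)
    P=X[m]; 
    for _ in range(8):
        cc,R=circ(P); e=np.hypot(*(P[:,:2]-cc).T)-R
        k=np.abs(e)<max(.004,np.median(np.abs(e))*2.5); P=P[k]
    Q=X[(np.abs(X[...,2]-hz)<.012)]; d=np.hypot(*(Q[:,:2]-cc).T); Q=Q[(d>h0)&(d<h1)&(np.abs(Q[:,1]-cc[1])<.16)&(Q[:,0]<cc[0])]
    v=Q[:,:2].mean(0)-cc if len(Q) else np.array([0,0])
    print(name,'c',cc.round(4),'R',R.round(4),'n',len(P),'handle n',len(Q),'dir',np.degrees(np.arctan2(v[1],v[0])).round(2),'hz',np.median(Q[:,2]).round(4) if len(Q) else 0,'unit',(v/np.linalg.norm(v)).round(4) if len(Q) else 0)
import sys
ys=float(sys.argv[1]); yp=float(sys.argv[2])
fit('skillet',.050,.1,.004,ys-.13,ys+.13,.070,.13,.235)
fit('saucepan',.090,.08,.004,yp-.1,yp+.1,.084,.115,.215)
E
python3 pans.py -.1535 -.3835; python3 plan.py .5 .3 .1 90 5
```

```text
skillet c [ 0.6174 -0.1394] R 0.0962 n 262 handle n 34 dir -114.72 hz 0.0699 unit [-0.4182 -0.9084]
saucepan c [ 0.6196 -0.3181] R 0.0772 n 154 handle n 249 dir -166.5 hz 0.0834 unit [-0.9724 -0.2334]
from [0.4608 0.3944 0.0891] [-179.79    0.29  -94.16] q [ 0.03  0.82 -1.16  1.73  0.82  1.16  1.69] t 24.0833 w 0.038332243945751215 F [ 3.1  3.5 10.5]
[ 0.0608 -0.0307 -0.0074] [-0.0066  0.0047 -0.8185] -> [0.4686 0.3755 0.0913] -57.3
[ 0.0671  0.012  -0.0073] [ 0.      0.     -0.8185] -> [0.4765 0.3566 0.0935] -20.5
[ 0.0465  0.0498 -0.0073] [ 0.      0.     -0.8185] -> [0.4843 0.3378 0.0956] 16.3
[ 0.0074  0.0677 -0.0073] [ 0.      0.     -0.8185] -> [0.4922 0.3189 0.0978] 53.2
[-0.0347  0.0586 -0.0073] [ 0.      0.     -0.8185] -> [0.5 0.3 0.1] 90.0
```

```bash
python3 - <<'E'
import cv2
f=cv2.imread('pics/tp.png'); cv2.imwrite('pics/tpz.png',cv2.resize(f[100:280,100:480],(798,378),interpolation=cv2.INTER_CUBIC))
E
```

```text
(no output)
```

View pics/tpz.png

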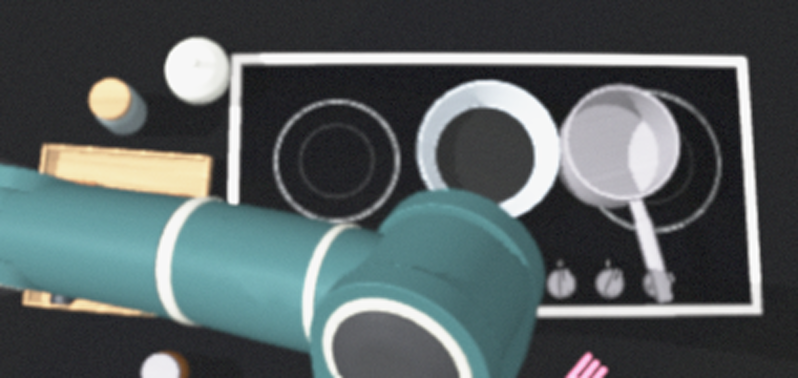

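The utensils are off the ring. The saucepan has been knocked left, about 60 mm (now at (620,145) in the crop), and sits beside the skillet. I'll go to the skillet handle.

```bash
python3 plan.py .447 -.14 .13 -180 2
```

```text
from [0.4608 0.3944 0.0891] [-179.79    0.29  -94.16] q [ 0.03  0.82 -1.16  1.73  0.82  1.16  1.69] t 24.0833 w 0.038332243945751215 F [ 3.1  3.5 10.5]
[ 0.8896 -0.0419 -0.0725] [-0.0021  0.0079  0.9538] -> [0.4539 0.1272 0.1096] -137.1
[ 0.6234 -0.6366 -0.0681] [ 0.     -0.      0.9538] -> [ 0.447 -0.14   0.13 ] -180.0
```

>>> apply_moves:
  steps:
    - {"x": 0.05,"y": 0,"z": -0.04,"rx": 0,"ry": 0,"rz": 0.05,"hand": 0.6}
    - {"x": 0.13,"y": 0,"z": -0.06,"rx": 0,"ry": 0,"rz": 0.14,"hand": 0.6}
    - {"x": 0.23,"y": -0.01,"z": -0.072,"rx": 0,"ry": 0,"rz": 0.26,"hand": 0.6}
    - {"x": 0.34,"y": -0.015,"z": -0.072,"rx": 0,"ry": 0,"rz": 0.38,"hand": 0.6}
    - {"x": 0.46,"y": -0.02,"z": -0.072,"rx": 0,"ry": 0,"rz": 0.5,"hand": 0.6}
    - {"x": 0.58,"y": -0.03,"z": -0.072,"rx": 0,"ry": 0,"rz": 0.62,"hand": 0.6}
    - {"x": 0.7,"y": -0.035,"z": -0.072,"rx": 0,"ry": 0,"rz": 0.74,"hand": 0.6}
    - {"x": 0.82,"y": -0.04,"z": -0.072,"rx": 0,"ry": 0,"rz": 0.86,"hand": 0.6}
    - {"x": 0.89,"y": -0.042,"z": -0.072,"rx": 0,"ry": 0,"rz": 0.95,"hand": 0.6}
    - {"x": 0.89,"y": -0.042,"z": -0.072,"rx": 0,"ry": 0,"rz": 0.95,"hand": 0.6}

```text
clock: 24.92
tool_pos: [0.453, 0.1201, 0.1022]
tcp_rot: [-3.139, -0.002, -2.4]
wrist_force: [0.9, -1.3, -0.2]
grip_width: 0.0512
gripper_force: 0.0
```

>>> apply_moves:
  steps:
    - {"x": 0.05,"y": -0.05,"z": -0.01,"rx": 0,"ry": 0,"rz": 0.05,"hand": 0.6}
    - {"x": 0.11,"y": -0.11,"z": -0.02,"rx": 0,"ry": 0,"rz": 0.14,"hand": 0.6}
    - {"x": 0.19,"y": -0.19,"z": -0.03,"rx": 0,"ry": 0,"rz": 0.26,"hand": 0.6}
    - {"x": 0.27,"y": -0.27,"z": -0.04,"rx": 0,"ry": 0,"rz": 0.38,"hand": 0.6}
    - {"x": 0.35,"y": -0.36,"z": -0.05,"rx": 0,"ry": 0,"rz": 0.5,"hand": 0.6}
    - {"x": 0.43,"y": -0.44,"z": -0.06,"rx": 0,"ry": 0,"rz": 0.62,"hand": 0.6}
    - {"x": 0.51,"y": -0.52,"z": -0.068,"rx": 0,"ry": 0,"rz": 0.74,"hand": 0.6}
    - {"x": 0.58,"y": -0.6,"z": -0.068,"rx": 0,"ry": 0,"rz": 0.86,"hand": 0.6}
    - {"x": 0.623,"y": -0.637,"z": -0.068,"rx": 0,"ry": 0,"rz": 0.953,"hand": 0.6}
    - {"x": 0.623,"y": -0.637,"z": -0.068,"rx": 0,"ry": 0,"rz": 0.953,"hand": 0.6}

```text
clock: 25.75
tool_pos: [0.4466, -0.1458, 0.1228]
tcp_rot: [-3.141, 0.0, 3.136]
wrist_force: [1.0, 0.5, -0.3]
grip_width: 0.0516
gripper_force: 0.0
```

```bash
python3 - <<'E'
from h import *
from plan import *
plan([.447,-.14,.13],-180,1)
c=cap('wrist','w8.png'); X=cloud(c)
m=(np.abs(X[...,2]-.070)<.006)&(X[...,0]>.37)&(X[...,0]<.5)
P=X[m]
for x in np.arange(.37,.5,.02):
    q=P[np.abs(P[:,0]-x)<.004]
    if len(q): print(round(x,3),len(q),np.percentile(q[:,1],[3,50,97]).round(4),np.median(q[:,2]).round(4))
c=cap('top'); orange(c)
E
```

```text
from [ 0.4466 -0.1458  0.1228] [-1.7994e+02  1.0000e-02  1.7967e+02] q [ 1.13  0.41 -1.05  2.03  0.44  0.95  1.42] t 25.75 w 0.05163185869846183 F [ 1.   0.5 -0.3]
[-0.0012  0.0192 -0.0241] [-0.0012  0.0002 -0.0074] -> [ 0.447 -0.14   0.13 ] -180.0
0.39 395 [-0.128  -0.119  -0.1093] 0.0704
0.41 359 [-0.1298 -0.1206 -0.1109] 0.0703
0.43 328 [-0.1316 -0.1223 -0.1129] 0.0703
0.45 312 [-0.1336 -0.1246 -0.1151] 0.0704
0.47 289 [-0.1356 -0.1263 -0.1169] 0.0705
0.49 308 [-0.3421 -0.1298 -0.1187] 0.0706
obj [126, 186, 65, 12, 379] mid [0.5593 0.3831] len 0.197 w 34 headyaw 85.7
obj [122, 218, 65, 14, 491] mid [0.4592 0.3919] len 0.196 w 39 headyaw 86.3
```

View pics/w8.png

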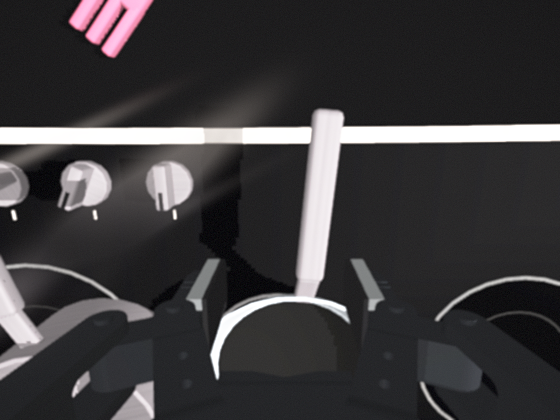

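The handle of the skillet runs from (327,112) to (307,280) and the wrist depth puts its top at z = 0.070, as specified. Its bearing matches the rim centre. Now I'll grip it.

```bash
python3 plan.py .4477 -.1243 .008 174.8 1
```

```text
from [ 0.4469 -0.1422  0.1228] [-1.7999e+02  2.0000e-02 -1.7978e+02] q [ 1.13  0.41 -1.05  2.03  0.44  0.95  1.42] t 25.85 w 0.0511564248989766 F [-0.6  1.1 -0.2]
[-0.0026  0.0597  0.3825] [-0.0002  0.0004  0.1205] -> [ 0.4477 -0.1243  0.008 ] 174.8
```

>>> apply_moves:
  steps:
    - {"x": -0.003,"y": 0.03,"z": 0,"rx": 0,"ry": 0,"rz": 0.06,"hand": 0.6}
    - {"x": -0.003,"y": 0.06,"z": 0.03,"rx": 0,"ry": 0,"rz": 0.12,"hand": 0.6}
    - {"x": -0.003,"y": 0.06,"z": 0.09,"rx": 0,"ry": 0,"rz": 0.12,"hand": 0.6}
    - {"x": -0.003,"y": 0.06,"z": 0.16,"rx": 0,"ry": 0,"rz": 0.12,"hand": 0.6}
    - {"x": -0.003,"y": 0.06,"z": 0.23,"rx": 0,"ry": 0,"rz": 0.12,"hand": 0.6}
    - {"x": -0.003,"y": 0.06,"z": 0.29,"rx": 0,"ry": 0,"rz": 0.12,"hand": 0.6}
    - {"x": -0.003,"y": 0.06,"z": 0.34,"rx": 0,"ry": 0,"rz": 0.12,"hand": 0.6}
    - {"x": -0.003,"y": 0.06,"z": 0.37,"rx": 0,"ry": 0,"rz": 0.12,"hand": 0.6}
    - {"x": -0.003,"y": 0.06,"z": 0.383,"rx": 0,"ry": 0,"rz": 0.12,"hand": 0.6}
    - {"x": -0.003,"y": 0.06,"z": 0.383,"rx": 0,"ry": 0,"rz": 0.12,"hand": 0.6}

```text
clock: 26.68
tool_pos: [0.4477, -0.1236, 0.0072]
tcp_rot: [3.141, -0.0, 3.052]
wrist_force: [0.3, -0.3, 0.3]
grip_width: 0.051
gripper_force: 0.0
```

```bash
python3 plan.py .4477 -.1243 .008 174.8 1
```

```text
from [ 0.4477 -0.1236  0.0072] [ 1.7997e+02 -3.0000e-02  1.7487e+02] q [ 0.91  0.58 -0.85  2.12  0.66  0.73  1.11] t 26.6833 w 0.05098449562777765 F [ 0.3 -0.3  0.3]
[-0.0003 -0.0022 -0.0026] [ 0.0007 -0.0006  0.0015] -> [ 0.4477 -0.1243  0.008 ] 174.8
```

Close slowly.

>>> apply_moves:
  squeeze: 60
  steps:
    - {"x": 0,"y": -0.002,"z": 0,"rx": 0,"ry": 0,"rz": 0,"hand": 0.35}
    - {"x": 0,"y": -0.002,"z": 0,"rx": 0,"ry": 0,"rz": 0,"hand": 0.3}
    - {"x": 0,"y": -0.002,"z": 0,"rx": 0,"ry": 0,"rz": 0,"hand": 0.27}
    - {"x": 0,"y": -0.002,"z": 0,"rx": 0,"ry": 0,"rz": 0,"hand": 0.24}
    - {"x": 0,"y": -0.002,"z": 0,"rx": 0,"ry": 0,"rz": 0,"hand": 0.2}
    - {"x": 0,"y": -0.002,"z": 0,"rx": 0,"ry": 0,"rz": 0,"hand": 0.1}
    - {"x": 0,"y": -0.002,"z": 0,"rx": 0,"ry": 0,"rz": 0,"hand": 0}
    - {"x": 0,"y": -0.002,"z": 0,"rx": 0,"ry": 0,"rz": 0,"hand": 0}
    - {"x": 0,"y": -0.002,"z": 0,"rx": 0,"ry": 0,"rz": 0,"hand": 0}
    - {"x": 0,"y": -0.002,"z": 0,"rx": 0,"ry": 0,"rz": 0,"hand": 0}

```text
clock: 27.52
tool_pos: [0.4477, -0.1253, 0.0077]
tcp_rot: [-3.141, 0.0, 3.05]
wrist_force: [-2.4, 0.8, 7.0]
grip_width: 0.019
gripper_force: 58.5
```

```bash
python3 pans.py -.1397 -.318; python3 plan.py .4427 .0929 .008 174.8 2; python3 - <<'E'
from h import *
c=cap('wrist'); X=cloud(c); P=X[(np.abs(X[...,2]-.070)<.006)&(X[...,0]>.37)&(X[...,0]<.44)]
for x in (.38,.40,.42): q=P[np.abs(P[:,0]-x)<.004]; print(x,np.median(q[:,1:],0).round(4))
E
```

```text
obj [127, 186, 64, 12, 382] mid [0.5593 0.3833] len 0.197 w 34 headyaw 85.7
obj [122, 218, 65, 14, 492] mid [0.4592 0.3919] len 0.196 w 39 headyaw 86.3
skillet c [ 0.6173 -0.1396] R 0.0961 n 258 handle n 65 dir -153.94 hz 0.0693 unit [-0.8983 -0.4394]
saucepan c [ 0.6197 -0.3177] R 0.0777 n 227 handle n 249 dir -166.41 hz 0.083 unit [-0.972 -0.235]
from [ 0.4477 -0.1252  0.0077] [-1.7998e+02  2.0000e-02  1.7476e+02] q [ 0.91  0.58 -0.85  2.12  0.66  0.73  1.11] t 27.5667 w 0.018677948356642524 F [-2.7  1.   7.7]
[ 0.0416  0.3613 -0.0007] [-0.0004  0.0005 -0.0004] -> [ 0.4452 -0.0162  0.0078] 174.8
[ 0.0414  0.3613 -0.0005] [ 0.      0.     -0.0004] -> [0.4427 0.0929 0.008 ] 174.8
0.38 [-0.1196  0.0698]
0.4 [-0.1213  0.0699]
0.42 [-0.123  0.07 ]
```

>>> apply_moves:
  steps:
    - {"x": 0,"y": 0,"z": -0.0006,"rx": 0,"ry": 0,"rz": 0,"hand": 0}
    - {"x": 0,"y": 0,"z": -0.0012,"rx": 0,"ry": 0,"rz": 0,"hand": 0}
    - {"x": 0,"y": 0,"z": -0.0018,"rx": 0,"ry": 0,"rz": 0,"hand": 0}
    - {"x": 0,"y": 0,"z": -0.002,"rx": 0,"ry": 0,"rz": 0,"hand": 0}
    - {"x": 0,"y": 0,"z": -0.002,"rx": 0,"ry": 0,"rz": 0,"hand": 0}
    - {"x": 0,"y": 0,"z": -0.002,"rx": 0,"ry": 0,"rz": 0,"hand": 0}
    - {"x": 0,"y": 0,"z": -0.002,"rx": 0,"ry": 0,"rz": 0,"hand": 0}
    - {"x": 0,"y": 0,"z": -0.002,"rx": 0,"ry": 0,"rz": 0,"hand": 0}
    - {"x": 0,"y": 0,"z": -0.002,"rx": 0,"ry": 0,"rz": 0,"hand": 0}
    - {"x": 0,"y": 0,"z": -0.002,"rx": 0,"ry": 0,"rz": 0,"hand": 0}

```text
clock: 28.45
tool_pos: [0.4478, -0.1252, 0.008]
tcp_rot: [3.142, 0.0, 3.05]
wrist_force: [2.5, -0.5, 3.1]
grip_width: 0.0187
gripper_force: 59.3
```

>>> apply_moves:
  steps:
    - {"x": 0.001,"y": 0.005,"z": -0.001,"rx": 0,"ry": 0,"rz": 0,"hand": 0}
    - {"x": 0.003,"y": 0.02,"z": -0.001,"rx": 0,"ry": 0,"rz": 0,"hand": 0}
    - {"x": 0.005,"y": 0.045,"z": -0.001,"rx": 0,"ry": 0,"rz": 0,"hand": 0}
    - {"x": 0.009,"y": 0.075,"z": -0.001,"rx": 0,"ry": 0,"rz": 0,"hand": 0}
    - {"x": 0.012,"y": 0.105,"z": -0.001,"rx": 0,"ry": 0,"rz": 0,"hand": 0}
    - {"x": 0.016,"y": 0.135,"z": -0.001,"rx": 0,"ry": 0,"rz": 0,"hand": 0}
    - {"x": 0.019,"y": 0.165,"z": -0.001,"rx": 0,"ry": 0,"rz": 0,"hand": 0}
    - {"x": 0.022,"y": 0.195,"z": -0.001,"rx": 0,"ry": 0,"rz": 0,"hand": 0}
    - {"x": 0.025,"y": 0.22,"z": -0.001,"rx": 0,"ry": 0,"rz": 0,"hand": 0}
    - {"x": 0.027,"y": 0.235,"z": -0.001,"rx": 0,"ry": 0,"rz": 0,"hand": 0}

```text
clock: 29.28
tool_pos: [0.4458, -0.0529, 0.0082]
tcp_rot: [3.141, -0.0, 3.051]
wrist_force: [-0.8, -2.7, -2.7]
grip_width: 0.0185
gripper_force: 58.8
```

```bash
cat > sk.py <<'E'
from h import *
from plan import *
import sys
def handle(zt=.070):
    c=cap('wrist'); X=cloud(c); s=sensors.get_state(); p=s['tool_pos']
    P=X[(np.abs(X[...,2]-zt)<.008)&(X[...,0]>p[0]-.09)&(X[...,0]<p[0]-.01)&(np.abs(X[...,1]-p[1])<.06)]
    k=np.polyfit(P[:,0],P[:,1],1); e=P[:,1]-np.polyval(k,P[:,0]); P=P[np.abs(e)<.014]; k=np.polyfit(P[:,0],P[:,1],1)
    zf=np.polyfit(P[:,0],P[:,2],1)
    print('handle panyaw',np.degrees(np.arctan(k[0])).round(2),'y at tool x',np.polyval(k,p[0]).round(4),'z@tool',np.polyval(zf,p[0]).round(4),'zslope',zf[0].round(4))
handle(float(sys.argv[1])); a=list(map(float,sys.argv[2:])); plan(a[:3],a[3],int(a[4]))
E
python3 sk.py .07 .4427 .0929 .0083 174.8 2
```

```text
handle panyaw -6.95 y at tool x -0.0545 z@tool 0.0705 zslope 0.0052
from [ 0.4458 -0.0525  0.0082] [ 1.7997e+02 -1.0000e-02  1.7484e+02] q [ 0.77  0.55 -0.86  2.15  0.65  0.72  0.95] t 29.3333 w 0.0190073641506293 F [-1.4 -0.4 -0.6]
[ 2.690e-02  2.409e-01 -1.000e-04] [ 0.0006 -0.0003  0.0005] -> [0.4442 0.0202 0.0082] 174.8
[ 2.700e-02  2.409e-01 -2.000e-04] [ 0.     -0.      0.0005] -> [0.4427 0.0929 0.0083] 174.8
```

>>> apply_moves:
  steps:
    - {"x": 0.001,"y": 0.015,"z": 0,"rx": 0,"ry": 0,"rz": 0,"hand": 0}
    - {"x": 0.003,"y": 0.035,"z": 0,"rx": 0,"ry": 0,"rz": 0,"hand": 0}
    - {"x": 0.006,"y": 0.06,"z": 0,"rx": 0,"ry": 0,"rz": 0,"hand": 0}
    - {"x": 0.009,"y": 0.085,"z": 0,"rx": 0,"ry": 0,"rz": 0,"hand": 0}
    - {"x": 0.012,"y": 0.11,"z": 0,"rx": 0,"ry": 0,"rz": 0,"hand": 0}
    - {"x": 0.015,"y": 0.135,"z": 0,"rx": 0,"ry": 0,"rz": 0,"hand": 0}
    - {"x": 0.018,"y": 0.16,"z": 0,"rx": 0,"ry": 0,"rz": 0,"hand": 0}
    - {"x": 0.021,"y": 0.185,"z": 0,"rx": 0,"ry": 0,"rz": 0,"hand": 0}
    - {"x": 0.024,"y": 0.21,"z": 0,"rx": 0,"ry": 0,"rz": 0,"hand": 0}
    - {"x": 0.027,"y": 0.235,"z": 0,"rx": 0,"ry": 0,"rz": 0,"hand": 0}

```text
clock: 30.17
tool_pos: [0.4443, 0.0175, 0.0082]
tcp_rot: [3.142, -0.0, 3.05]
wrist_force: [0.7, -2.2, -2.0]
grip_width: 0.019
gripper_force: 58.8
```

>>> apply_moves:
  steps:
    - {"x": 0.003,"y": 0.025,"z": 0,"rx": 0,"ry": 0,"rz": 0,"hand": 0}
    - {"x": 0.006,"y": 0.05,"z": 0,"rx": 0,"ry": 0,"rz": 0,"hand": 0}
    - {"x": 0.009,"y": 0.08,"z": 0,"rx": 0,"ry": 0,"rz": 0,"hand": 0}
    - {"x": 0.012,"y": 0.11,"z": 0,"rx": 0,"ry": 0,"rz": 0,"hand": 0}
    - {"x": 0.015,"y": 0.14,"z": 0,"rx": 0,"ry": 0,"rz": 0,"hand": 0}
    - {"x": 0.019,"y": 0.17,"z": 0,"rx": 0,"ry": 0,"rz": 0,"hand": 0}
    - {"x": 0.022,"y": 0.195,"z": 0,"rx": 0,"ry": 0,"rz": 0,"hand": 0}
    - {"x": 0.024,"y": 0.215,"z": 0,"rx": 0,"ry": 0,"rz": 0,"hand": 0}
    - {"x": 0.026,"y": 0.23,"z": 0,"rx": 0,"ry": 0,"rz": 0,"hand": 0}
    - {"x": 0.027,"y": 0.238,"z": 0,"rx": 0,"ry": 0,"rz": 0,"hand": 0}

```text
clock: 31.0
tool_pos: [0.4428, 0.0892, 0.0082]
tcp_rot: [3.141, -0.0, 3.05]
wrist_force: [0.6, -2.5, -2.5]
grip_width: 0.019
gripper_force: 58.8
```

```bash
python3 sk.py .07 .4427 .0929 .0083 174.8 1; python3 pans.py .0772 -.318
```

```text
handle panyaw -6.96 y at tool x 0.0876 z@tool 0.0706 zslope 0.006
from [0.4427 0.0893 0.0082] [ 1.7998e+02 -1.0000e-02  1.7479e+02] q [ 0.45  0.56 -0.86  2.15  0.66  0.72  0.63] t 31.05 w 0.01915233107093674 F [ 0.1 -0.9 -2.3]
[ 0.0012  0.0119 -0.0003] [ 0.0003 -0.0001 -0.0002] -> [0.4427 0.0929 0.0083] 174.8
obj [127, 186, 64, 12, 376] mid [0.5593 0.3823] len 0.195 w 34 headyaw 85.7
obj [122, 218, 65, 14, 495] mid [0.4592 0.3919] len 0.196 w 39 headyaw 86.4
skillet c [0.6118 0.073 ] R 0.0966 n 273 handle n 0 dir 0.0 hz 0 unit 0
saucepan c [ 0.6196 -0.3175] R 0.0778 n 222 handle n 250 dir -166.34 hz 0.0831 unit [-0.9717 -0.2362]
```

```bash
cat > ring.py <<'E'
from h import *
def ring(c,cc,R,w=.01):
    f=np.array(c['frame']).astype(int).min(2); X=cloud(c)
    K=(np.abs(X[...,0]-cc[0])<R+.03)&(np.abs(X[...,1]-cc[1])<R+.03)&(X[...,2]<.012)
    ys,xs=np.where(K&(f>70)); P=np.array([onz(c,u,v,.005)[:2] for u,v in zip(xs,ys)]); cc=np.array(cc,float)
    for it in range(10):
        e=np.hypot(*(P-cc).T)-R; k=np.abs(e)<w; c2,r=circ(P[k]); cc=c2; w=max(.004,w*.7)
    return cc.round(4),round(r,4),k.sum()
if __name__=='__main__':
    c=load('top'); print('mid',ring(c,(.612,-.1535),.0725)); print('right',ring(c,(.612,-.3835),.105)); print('left',ring(c,(.612,.0765),.09))
E
python3 ring.py
```

```text
mid (array([ 0.6117, -0.1541]), np.float64(0.072), np.int64(334))
right (array([ 0.6126, -0.3821]), np.float64(0.1048), np.int64(370))
left (array([0.5985, 0.0814]), np.float64(0.0897), np.int64(109))
```

>>> apply_moves:
  steps:
    - {"x": 0,"y": 0.003,"z": 0,"rx": 0,"ry": 0,"rz": 0,"hand": 0}
    - {"x": 0,"y": 0.006,"z": 0,"rx": 0,"ry": 0,"rz": 0,"hand": 0}
    - {"x": 0,"y": 0.009,"z": 0,"rx": 0,"ry": 0,"rz": 0,"hand": 0}
    - {"x": 0,"y": 0.012,"z": 0,"rx": 0,"ry": 0,"rz": 0,"hand": 0}
    - {"x": 0,"y": 0.012,"z": 0,"rx": 0,"ry": 0,"rz": 0,"hand": 0}
    - {"x": 0,"y": 0.012,"z": 0,"rx": 0,"ry": 0,"rz": 0,"hand": 0}
    - {"x": 0,"y": 0.012,"z": 0,"rx": 0,"ry": 0,"rz": 0,"hand": 0}
    - {"x": 0,"y": 0.012,"z": 0,"rx": 0,"ry": 0,"rz": 0,"hand": 0}
    - {"x": 0,"y": 0.012,"z": 0,"rx": 0,"ry": 0,"rz": 0,"hand": 0}
    - {"x": 0,"y": 0.012,"z": 0,"rx": 0,"ry": 0,"rz": 0,"hand": 0}

```text
clock: 31.93
tool_pos: [0.4432, 0.0921, 0.0082]
tcp_rot: [3.142, 0.0, 3.05]
wrist_force: [0.6, -1.8, -2.4]
grip_width: 0.0189
gripper_force: 58.8
```

```bash
python3 sk.py .07 .4427 .0929 .0083 174.8 1; python3 pans.py .0772 -.318 | tail -2; python3 - <<'E'
# cross-check with skillet base circle (dark interior/base) : handle line extrapolated to x=.612
E
```

```text
handle panyaw -7.01 y at tool x 0.0905 z@tool 0.0706 zslope 0.0056
from [0.4432 0.0921 0.0082] [180.     0.   174.74] q [ 0.45  0.56 -0.86  2.14  0.66  0.72  0.62] t 31.9833 w 0.018854463102689987 F [ 1.5 -2.3 -2.9]
[ 0.002   0.0026 -0.0004] [ 0.0001  0.     -0.0013] -> [0.4427 0.0929 0.0083] 174.8
skillet c [0.6122 0.0754] R 0.0964 n 285 handle n 0 dir 0.0 hz 0 unit 0
saucepan c [ 0.6194 -0.3175] R 0.0778 n 213 handle n 247 dir -166.34 hz 0.0836 unit [-0.9717 -0.2361]
```

>>> apply_moves:
  steps:
    - {"x": 0,"y": 0.002,"z": 0,"rx": 0,"ry": 0,"rz": 0,"hand": 0.25}
    - {"x": 0,"y": 0.002,"z": 0,"rx": 0,"ry": 0,"rz": 0,"hand": 0.35}
    - {"x": 0,"y": 0.002,"z": 0,"rx": 0,"ry": 0,"rz": 0,"hand": 0.5}
    - {"x": 0,"y": 0,"z": 0,"rx": 0,"ry": 0,"rz": 0,"hand": 0.55}
    - {"x": 0,"y": 0,"z": -0.04,"rx": 0,"ry": 0,"rz": 0,"hand": 0.55}
    - {"x": 0,"y": 0,"z": -0.1,"rx": 0,"ry": 0,"rz": 0,"hand": 0.55}
    - {"x": 0,"y": 0,"z": -0.2,"rx": 0,"ry": 0,"rz": 0,"hand": 0.55}
    - {"x": 0,"y": 0,"z": -0.3,"rx": 0,"ry": 0,"rz": 0,"hand": 0.55}
    - {"x": 0,"y": 0,"z": -0.4,"rx": 0,"ry": 0,"rz": 0,"hand": 0.55}
    - {"x": 0,"y": 0,"z": -0.4,"rx": 0,"ry": 0,"rz": 0,"hand": 0.55}

```text
clock: 32.87
tool_pos: [0.4452, 0.093, 0.1325]
tcp_rot: [3.141, 0.005, 3.051]
wrist_force: [0.8, -1.0, 0.7]
grip_width: 0.0469
gripper_force: 0.0
```

```bash
python3 pans.py .0772 -.318 | tail -2;  python3 plan.py .464 -.355 .128 166.4 2
```

```text
skillet c [0.6123 0.0755] R 0.0966 n 254 handle n 0 dir 0.0 hz 0 unit 0
saucepan c [ 0.6195 -0.3176] R 0.0779 n 225 handle n 250 dir -166.34 hz 0.0831 unit [-0.9717 -0.2361]
from [0.4446 0.0922 0.1304] [-179.99    0.24  174.73] q [ 0.65  0.36 -1.08  2.06  0.4   0.94  0.84] t 32.9167 w 0.04700846354716586 F [-0.3 -0.7 -0.9]
[-0.1007 -0.7392  0.0045] [-0.      0.0053  0.0925] -> [ 0.4543 -0.1314  0.1292] 170.6
[-0.1542 -0.7299  0.0039] [ 0.     -0.      0.0925] -> [ 0.464 -0.355  0.128] 166.4
```

```bash
python3 plan.py .464 -.3554 .13 193.7 2
```

```text
from [0.4446 0.0922 0.1304] [-179.99    0.24  174.73] q [ 0.65  0.36 -1.08  2.06  0.4   0.94  0.84] t 32.9167 w 0.04700846354716586 F [-0.3 -0.7 -0.9]
[-0.1008 -0.7398  0.0011] [-0.0007  0.0053 -0.2108] -> [ 0.4543 -0.1316  0.1302] 184.2
[ 2.250e-02 -7.463e-01  6.000e-04] [ 0.      0.     -0.2108] -> [ 0.464  -0.3554  0.13  ] 193.7
```

>>> apply_moves:
  steps:
    - {"x": -0.005,"y": -0.04,"z": 0,"rx": 0,"ry": 0.005,"rz": -0.02,"hand": 0.6}
    - {"x": -0.015,"y": -0.11,"z": 0,"rx": 0,"ry": 0.005,"rz": -0.04,"hand": 0.6}
    - {"x": -0.03,"y": -0.2,"z": 0,"rx": 0,"ry": 0.005,"rz": -0.06,"hand": 0.6}
    - {"x": -0.04,"y": -0.3,"z": 0,"rx": 0,"ry": 0.005,"rz": -0.09,"hand": 0.6}
    - {"x": -0.055,"y": -0.4,"z": 0,"rx": 0,"ry": 0.005,"rz": -0.12,"hand": 0.6}
    - {"x": -0.07,"y": -0.5,"z": 0,"rx": 0,"ry": 0.005,"rz": -0.15,"hand": 0.6}
    - {"x": -0.08,"y": -0.6,"z": 0,"rx": 0,"ry": 0.005,"rz": -0.18,"hand": 0.6}
    - {"x": -0.09,"y": -0.68,"z": 0,"rx": 0,"ry": 0.005,"rz": -0.2,"hand": 0.6}
    - {"x": -0.1,"y": -0.74,"z": 0,"rx": 0,"ry": 0.005,"rz": -0.21,"hand": 0.6}
    - {"x": -0.1,"y": -0.74,"z": 0,"rx": 0,"ry": 0.005,"rz": -0.21,"hand": 0.6}

```text
clock: 33.75
tool_pos: [0.4522, -0.1353, 0.1272]
tcp_rot: [3.141, -0.005, -3.072]
wrist_force: [-0.7, -0.5, -1.1]
grip_width: 0.0507
gripper_force: 0.0
```

>>> apply_moves:
  steps:
    - {"x": 0,"y": -0.04,"z": 0,"rx": 0,"ry": 0,"rz": -0.02,"hand": 0.6}
    - {"x": 0,"y": -0.11,"z": 0,"rx": 0,"ry": 0,"rz": -0.04,"hand": 0.6}
    - {"x": 0.005,"y": -0.2,"z": 0,"rx": 0,"ry": 0,"rz": -0.06,"hand": 0.6}
    - {"x": 0.01,"y": -0.3,"z": 0,"rx": 0,"ry": 0,"rz": -0.09,"hand": 0.6}
    - {"x": 0.012,"y": -0.4,"z": 0,"rx": 0,"ry": 0,"rz": -0.12,"hand": 0.6}
    - {"x": 0.015,"y": -0.5,"z": 0,"rx": 0,"ry": 0,"rz": -0.15,"hand": 0.6}
    - {"x": 0.018,"y": -0.6,"z": 0,"rx": 0,"ry": 0,"rz": -0.18,"hand": 0.6}
    - {"x": 0.02,"y": -0.68,"z": 0,"rx": 0,"ry": 0,"rz": -0.2,"hand": 0.6}
    - {"x": 0.022,"y": -0.746,"z": 0,"rx": 0,"ry": 0,"rz": -0.21,"hand": 0.6}
    - {"x": 0.022,"y": -0.746,"z": 0,"rx": 0,"ry": 0,"rz": -0.21,"hand": 0.6}

```text
clock: 34.58
tool_pos: [0.4618, -0.3588, 0.1268]
tcp_rot: [3.14, -0.004, -2.907]
wrist_force: [0.0, 0.0, -0.6]
grip_width: 0.051
gripper_force: 0.0
```

```bash
python3 sk.py .084 .464 -.3554 .022 193.7 1; python3 pans.py .0772 -.318;python3 ring.py | tail -1; python3 - <<'E'
from h import *
cap('wrist','w9.png')
E
```

```text
handle panyaw 12.99 y at tool x -0.3591 z@tool 0.0843 zslope 0.0069
from [ 0.4621 -0.3563  0.1269] [ 179.87   -0.24 -166.47] q [ 1.32  0.61 -0.98  1.75  0.57  1.09  1.95] t 34.6333 w 0.051091515050901516 F [ 0.2  0.5 -0.1]
[-0.0083  0.0008  0.3497] [ 0.003  -0.0053 -0.0039] -> [ 0.464  -0.3554  0.022 ] 193.7
obj [127, 186, 64, 12, 376] mid [0.5594 0.3833] len 0.197 w 33 headyaw 85.6
obj [122, 218, 65, 14, 493] mid [0.4592 0.3919] len 0.196 w 39 headyaw 86.2
skillet c [0.6121 0.0756] R 0.0967 n 332 handle n 262 dir 174.56 hz 0.0693 unit [-0.9955  0.0949]
saucepan c [ 0.6198 -0.3176] R 0.0776 n 229 handle n 177 dir -166.42 hz 0.0829 unit [-0.9721 -0.2347]
left (array([0.6001, 0.0761]), np.float64(0.0894), np.int64(96))
```

View pics/w9.png

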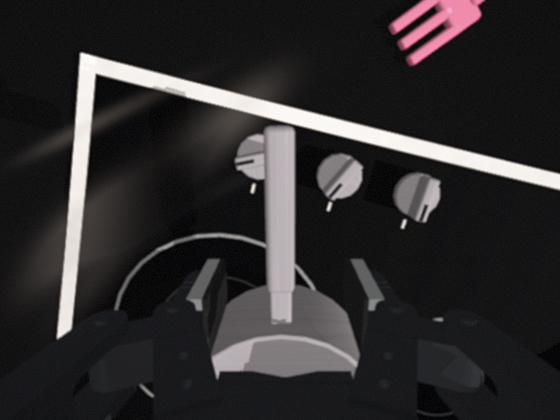

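The saucepan handle runs from (280,128) to (282,320), in line with the tool. The right knob's bar, near (250,157), is partly hidden beneath it. Next is the saucepan handle.

>>> apply_moves:
  steps:
    - {"x": -0.005,"y": -0.006,"z": 0.03,"rx": 0,"ry": -0.005,"rz": 0,"hand": 0.6}
    - {"x": -0.005,"y": -0.006,"z": 0.08,"rx": 0,"ry": -0.005,"rz": 0,"hand": 0.6}
    - {"x": -0.005,"y": -0.006,"z": 0.14,"rx": 0,"ry": -0.005,"rz": 0,"hand": 0.6}
    - {"x": -0.005,"y": -0.006,"z": 0.2,"rx": 0,"ry": -0.005,"rz": 0,"hand": 0.6}
    - {"x": -0.005,"y": -0.006,"z": 0.26,"rx": 0,"ry": -0.005,"rz": 0,"hand": 0.6}
    - {"x": -0.005,"y": -0.006,"z": 0.31,"rx": 0,"ry": -0.005,"rz": 0,"hand": 0.6}
    - {"x": -0.005,"y": -0.006,"z": 0.335,"rx": 0,"ry": -0.005,"rz": 0,"hand": 0.6}
    - {"x": -0.005,"y": -0.006,"z": 0.346,"rx": 0,"ry": -0.005,"rz": 0,"hand": 0.6}
    - {"x": -0.005,"y": -0.006,"z": 0.346,"rx": 0,"ry": -0.005,"rz": 0,"hand": 0.6}
    - {"x": -0.005,"y": -0.006,"z": 0.346,"rx": 0,"ry": -0.005,"rz": 0,"hand": 0.5}

```text
clock: 35.57
tool_pos: [0.4644, -0.3568, 0.0248]
tcp_rot: [3.141, 0.001, -2.903]
wrist_force: [0.3, 0.6, -0.4]
grip_width: 0.0426
gripper_force: 0.0
```

>>> apply_moves:
  squeeze: 60
  steps:
    - {"x": 0,"y": 0,"z": 0,"rx": 0,"ry": 0,"rz": 0,"hand": 0.35}
    - {"x": 0,"y": 0,"z": 0,"rx": 0,"ry": 0,"rz": 0,"hand": 0.3}
    - {"x": 0,"y": 0,"z": -0.0005,"rx": 0,"ry": 0,"rz": 0,"hand": 0.27}
    - {"x": 0,"y": 0,"z": -0.001,"rx": 0,"ry": 0,"rz": 0,"hand": 0.24}
    - {"x": 0,"y": 0,"z": -0.0015,"rx": 0,"ry": 0,"rz": 0,"hand": 0.2}
    - {"x": 0,"y": 0,"z": -0.002,"rx": 0,"ry": 0,"rz": 0,"hand": 0.1}
    - {"x": 0,"y": 0,"z": -0.002,"rx": 0,"ry": 0,"rz": 0,"hand": 0}
    - {"x": 0,"y": 0,"z": -0.0025,"rx": 0,"ry": 0,"rz": 0,"hand": 0}
    - {"x": 0,"y": 0,"z": -0.003,"rx": 0,"ry": 0,"rz": 0,"hand": 0}
    - {"x": 0,"y": 0,"z": -0.003,"rx": 0,"ry": 0,"rz": 0,"hand": 0}

```text
clock: 36.4
tool_pos: [0.4641, -0.3568, 0.0252]
tcp_rot: [3.141, 0.0, -2.903]
wrist_force: [0.1, -1.4, 2.8]
grip_width: 0.0188
gripper_force: 58.8
```

```bash
python3 sk.py .084 .456 -.194 .023 193.5 2;  python3 pans.py .0772 -.318|tail -1
```

```text
handle panyaw 15.26 y at tool x -0.3552 z@tool 0.0846 zslope 0.0123
from [ 0.4641 -0.3568  0.0252] [ 1.7995e+02  1.0000e-02 -1.6635e+02] q [ 1.24  0.74 -0.87  1.81  0.7   0.93  1.86] t 36.45 w 0.018823929569378436 F [ 0.6 -2.   2.1]
[-0.051   0.2668  0.004 ] [-4.0000e-04  1.9000e-03 -3.9983e+00] -> [ 0.46   -0.2754  0.0241] 13.6
[ 0.0506 -0.2669  0.0037] [ 0.      0.     -3.9983] -> [ 0.456 -0.194  0.023] 193.5
saucepan c [ 0.6194 -0.3175] R 0.0777 n 224 handle n 164 dir -167.03 hz 0.083 unit [-0.9745 -0.2244]
```

>>> apply_moves:
  steps:
    - {"x": -0.001,"y": 0.005,"z": -0.001,"rx": 0,"ry": 0,"rz": 0,"hand": 0}
    - {"x": -0.004,"y": 0.02,"z": -0.001,"rx": 0,"ry": 0,"rz": 0,"hand": 0}
    - {"x": -0.009,"y": 0.045,"z": -0.001,"rx": 0,"ry": 0,"rz": 0,"hand": 0}
    - {"x": -0.015,"y": 0.075,"z": -0.001,"rx": 0,"ry": 0,"rz": 0,"hand": 0}
    - {"x": -0.021,"y": 0.107,"z": -0.001,"rx": 0,"ry": 0,"rz": 0,"hand": 0}
    - {"x": -0.027,"y": 0.14,"z": -0.001,"rx": 0,"ry": 0,"rz": 0,"hand": 0}
    - {"x": -0.034,"y": 0.173,"z": -0.001,"rx": 0,"ry": 0,"rz": 0,"hand": 0}
    - {"x": -0.04,"y": 0.205,"z": -0.001,"rx": 0,"ry": 0,"rz": 0,"hand": 0}
    - {"x": -0.046,"y": 0.235,"z": -0.001,"rx": 0,"ry": 0,"rz": 0,"hand": 0}
    - {"x": -0.051,"y": 0.26,"z": -0.001,"rx": 0,"ry": 0,"rz": 0,"hand": 0}

```text
clock: 37.33
tool_pos: [0.4604, -0.2761, 0.0256]
tcp_rot: [3.141, 0.0, -2.903]
wrist_force: [-1.3, -1.4, -1.6]
grip_width: 0.0186
gripper_force: 58.7
```

>>> apply_moves:
  steps:
    - {"x": -0.005,"y": 0.025,"z": 0,"rx": 0,"ry": 0,"rz": 0,"hand": 0}
    - {"x": -0.01,"y": 0.052,"z": 0,"rx": 0,"ry": 0,"rz": 0,"hand": 0}
    - {"x": -0.016,"y": 0.082,"z": 0,"rx": 0,"ry": 0,"rz": 0,"hand": 0}
    - {"x": -0.022,"y": 0.114,"z": 0,"rx": 0,"ry": 0,"rz": 0,"hand": 0}
    - {"x": -0.028,"y": 0.146,"z": 0,"rx": 0,"ry": 0,"rz": 0,"hand": 0}
    - {"x": -0.034,"y": 0.178,"z": 0,"rx": 0,"ry": 0,"rz": 0,"hand": 0}
    - {"x": -0.04,"y": 0.208,"z": 0,"rx": 0,"ry": 0,"rz": 0,"hand": 0}
    - {"x": -0.046,"y": 0.235,"z": 0,"rx": 0,"ry": 0,"rz": 0,"hand": 0}
    - {"x": -0.051,"y": 0.258,"z": 0,"rx": 0,"ry": 0,"rz": 0,"hand": 0}
    - {"x": -0.054,"y": 0.272,"z": 0,"rx": 0,"ry": 0,"rz": 0,"hand": 0}

```text
clock: 38.17
tool_pos: [0.4569, -0.1932, 0.0257]
tcp_rot: [3.141, 0.0, -2.903]
wrist_force: [0.1, -1.0, -2.4]
grip_width: 0.0189
gripper_force: 58.7
```

```bash
python3 sk.py .084 .456 -.194 .023 -166.35 1;  python3 pans.py .0772 -.154;  python3 ring.py
```

```text
handle panyaw 15.06 y at tool x -0.1916 z@tool 0.0851 zslope 0.0093
from [ 0.457  -0.1927  0.0258] [ 1.7993e+02  1.0000e-02 -1.6627e+02] q [ 1.08  0.62 -0.92  2.03  0.68  0.83  1.57] t 38.2167 w 0.01893652932751818 F [ 0.4  0.9 -2.5]
[ 0.0042 -0.0033  0.0092] [0.0016 0.0002 0.0017] -> [ 0.456 -0.194  0.023] -166.4
obj [126, 186, 65, 12, 375] mid [0.5593 0.3831] len 0.197 w 33 headyaw 85.8
obj [122, 218, 65, 14, 495] mid [0.4592 0.3919] len 0.196 w 39 headyaw 86.3
skillet c [0.612  0.0756] R 0.0966 n 330 handle n 276 dir 176.62 hz 0.0699 unit [-0.9983  0.0589]
saucepan c [ 0.6128 -0.1542] R 0.0771 n 225 handle n 21 dir -168.47 hz 0.0827 unit [-0.9798 -0.1999]
mid (array([ 0.6085, -0.1502]), np.float64(0.0726), np.int64(185))
right (array([ 0.6123, -0.3842]), np.float64(0.1045), np.int64(341))
left (array([0.5984, 0.0766]), np.float64(0.0893), np.int64(104))
```

>>> apply_moves:
  steps:
    - {"x": 0,"y": 0,"z": 0.002,"rx": 0,"ry": 0,"rz": 0,"hand": 0}
    - {"x": 0,"y": 0,"z": 0.002,"rx": 0,"ry": 0,"rz": 0,"hand": 0.25}
    - {"x": 0,"y": 0,"z": 0.002,"rx": 0,"ry": 0,"rz": 0,"hand": 0.4}
    - {"x": 0,"y": 0,"z": 0,"rx": 0,"ry": 0,"rz": 0,"hand": 0.55}
    - {"x": 0,"y": 0,"z": 0,"rx": 0,"ry": 0,"rz": 0,"hand": 0.55}
    - {"x": 0,"y": 0,"z": -0.04,"rx": 0,"ry": 0,"rz": 0,"hand": 0.55}
    - {"x": 0,"y": 0,"z": -0.1,"rx": 0,"ry": 0,"rz": 0,"hand": 0.55}
    - {"x": 0,"y": 0,"z": -0.18,"rx": 0,"ry": 0,"rz": 0,"hand": 0.55}
    - {"x": 0,"y": 0,"z": -0.28,"rx": 0,"ry": 0,"rz": 0,"hand": 0.55}
    - {"x": 0,"y": 0,"z": -0.3,"rx": 0,"ry": 0,"rz": 0,"hand": 0.55}

```text
clock: 39.1
tool_pos: [0.4586, -0.1944, 0.12]
tcp_rot: [-3.14, 0.003, -2.903]
wrist_force: [0.3, -1.1, 1.7]
grip_width: 0.047
gripper_force: 0.0
```

```bash
python3 pans.py .0772 -.154|tail -2;  python3 plan.py .431 -.381 .11 100 3
```

```text
skillet c [0.6121 0.0756] R 0.0967 n 330 handle n 275 dir 176.42 hz 0.0694 unit [-0.9981  0.0624]
saucepan c [ 0.6121 -0.1549] R 0.0773 n 211 handle n 150 dir -166.55 hz 0.0832 unit [-0.9726 -0.2326]
from [ 0.4585 -0.1948  0.1193] [-1.7988e+02  1.7000e-01 -1.6635e+02] q [ 1.2   0.48 -1.06  1.97  0.51  0.98  1.7 ] t 39.15 w 0.04710488677026886 F [ 0.3 -0.7 -0.3]
[ 0.0785 -0.1938  0.0105] [-5.100e-03  9.000e-04 -1.973e+00] -> [ 0.4493 -0.2569  0.1162] -77.6
[0.1955 0.0743 0.0103] [ 0.     0.    -1.973] -> [ 0.4402 -0.3189  0.1131] 11.2
[-0.0702  0.197   0.0103] [-0.     0.    -1.973] -> [ 0.431 -0.381  0.11 ] 100.0
```

```bash
python3 plan.py .431 -.381 .11 -260 3
```

```text
from [ 0.4585 -0.1948  0.1193] [-1.7988e+02  1.7000e-01 -1.6635e+02] q [ 1.2   0.48 -1.06  1.97  0.51  0.98  1.7 ] t 39.15 w 0.04710488677026886 F [ 0.3 -0.7 -0.3]
[ 0.0785 -0.1938  0.0105] [-0.0017  0.0045  0.6937] -> [ 0.4493 -0.2569  0.1162] -197.6
[-0.0334 -0.2064  0.0103] [ 0.     -0.      0.6937] -> [ 0.4402 -0.3189  0.1131] -228.8
[-0.1355 -0.1593  0.0103] [ 0.     -0.      0.6937] -> [ 0.431 -0.381  0.11 ] -260.0
```

>>> apply_moves:
  steps:
    - {"x": 0.01,"y": -0.02,"z": 0,"rx": 0,"ry": 0.004,"rz": 0.07,"hand": 0.45}
    - {"x": 0.02,"y": -0.05,"z": 0,"rx": 0,"ry": 0.004,"rz": 0.18,"hand": 0.45}
    - {"x": 0.03,"y": -0.08,"z": 0,"rx": 0,"ry": 0.004,"rz": 0.3,"hand": 0.45}
    - {"x": 0.045,"y": -0.11,"z": 0,"rx": 0,"ry": 0.004,"rz": 0.42,"hand": 0.45}
    - {"x": 0.06,"y": -0.15,"z": 0,"rx": 0,"ry": 0.004,"rz": 0.54,"hand": 0.45}
    - {"x": 0.07,"y": -0.18,"z": 0,"rx": 0,"ry": 0.004,"rz": 0.64,"hand": 0.45}
    - {"x": 0.078,"y": -0.194,"z": 0,"rx": 0,"ry": 0.004,"rz": 0.694,"hand": 0.45}
    - {"x": 0.078,"y": -0.194,"z": 0,"rx": 0,"ry": 0.004,"rz": 0.694,"hand": 0.45}
    - {"x": 0.078,"y": -0.194,"z": 0,"rx": 0,"ry": 0.004,"rz": 0.694,"hand": 0.45}
    - {"x": 0.078,"y": -0.194,"z": 0,"rx": 0,"ry": 0.004,"rz": 0.694,"hand": 0.45}

```text
clock: 39.98
tool_pos: [0.4479, -0.2558, 0.1155]
tcp_rot: [3.141, -0.004, 2.837]
wrist_force: [1.2, -0.9, 0.0]
grip_width: 0.0382
gripper_force: 0.0
```

>>> apply_moves:
  steps:
    - {"x": -0.003,"y": -0.02,"z": 0,"rx": 0,"ry": 0,"rz": 0.07,"hand": 0.45}
    - {"x": -0.008,"y": -0.05,"z": 0,"rx": 0,"ry": 0,"rz": 0.18,"hand": 0.45}
    - {"x": -0.014,"y": -0.09,"z": 0,"rx": 0,"ry": 0,"rz": 0.3,"hand": 0.45}
    - {"x": -0.02,"y": -0.13,"z": 0,"rx": 0,"ry": 0,"rz": 0.42,"hand": 0.45}
    - {"x": -0.026,"y": -0.17,"z": 0,"rx": 0,"ry": 0,"rz": 0.54,"hand": 0.45}
    - {"x": -0.03,"y": -0.19,"z": 0,"rx": 0,"ry": 0,"rz": 0.64,"hand": 0.45}
    - {"x": -0.033,"y": -0.206,"z": 0,"rx": 0,"ry": 0,"rz": 0.694,"hand": 0.45}
    - {"x": -0.033,"y": -0.206,"z": 0,"rx": 0,"ry": 0,"rz": 0.694,"hand": 0.45}
    - {"x": -0.033,"y": -0.206,"z": 0,"rx": 0,"ry": 0,"rz": 0.694,"hand": 0.45}
    - {"x": -0.033,"y": -0.206,"z": 0,"rx": 0,"ry": 0,"rz": 0.694,"hand": 0.45}

```text
clock: 40.82
tool_pos: [0.4389, -0.3176, 0.1155]
tcp_rot: [-3.14, -0.003, 2.293]
wrist_force: [0.2, -0.0, -0.0]
grip_width: 0.0384
gripper_force: 0.0
```

>>> apply_moves:
  steps:
    - {"x": -0.01,"y": -0.015,"z": 0,"rx": 0,"ry": 0,"rz": 0.07,"hand": 0.45}
    - {"x": -0.03,"y": -0.04,"z": 0,"rx": 0,"ry": 0,"rz": 0.18,"hand": 0.45}
    - {"x": -0.06,"y": -0.07,"z": 0,"rx": 0,"ry": 0,"rz": 0.3,"hand": 0.45}
    - {"x": -0.085,"y": -0.1,"z": 0,"rx": 0,"ry": 0,"rz": 0.42,"hand": 0.45}
    - {"x": -0.11,"y": -0.13,"z": 0,"rx": 0,"ry": 0,"rz": 0.54,"hand": 0.45}
    - {"x": -0.125,"y": -0.15,"z": 0,"rx": 0,"ry": 0,"rz": 0.64,"hand": 0.45}
    - {"x": -0.135,"y": -0.159,"z": 0,"rx": 0,"ry": 0,"rz": 0.694,"hand": 0.45}
    - {"x": -0.135,"y": -0.159,"z": 0,"rx": 0,"ry": 0,"rz": 0.694,"hand": 0.45}
    - {"x": -0.135,"y": -0.159,"z": 0,"rx": 0,"ry": 0,"rz": 0.694,"hand": 0.45}
    - {"x": -0.135,"y": -0.159,"z": 0,"rx": 0,"ry": 0,"rz": 0.694,"hand": 0.45}

```text
clock: 41.65
tool_pos: [0.4297, -0.3795, 0.1155]
tcp_rot: [-3.139, -0.002, 1.748]
wrist_force: [0.8, 0.2, 0.1]
grip_width: 0.0385
gripper_force: 0.0
```

```bash
python3 - <<'E'
from h import *
c=cap('wrist','w10.png'); X=cloud(c); s=sensors.get_state(); print(np.round(s['tool_pos'],4),np.degrees(s['tcp_rot']).round(1))
print(proj(c,[[.431,-.381,.035],[.431,-.311,.035]]).round(0))
for zlo,zhi,n in ((.028,.04,'bar'),(.012,.04,'knob')):
    m=((X[...,2]>zlo)&(X[...,2]<zhi)&(np.hypot(X[...,0]-.431,X[...,1]+.381)<.03)).astype(np.uint8)
    P=X[m>0]; 
    if len(P)>20:
        (a,b),(w,h),an=cv2.minAreaRect((P[:,:2]*1000).astype(np.float32)); mu=P[:,:2].mean(0); d=np.linalg.svd(P[:,:2]-mu,full_matrices=False)[2][0]
        print(n,len(P),'c',a,b,'wh',w,h,an,'mean',mu.round(4),'axis deg',np.degrees(np.arctan2(d[1],d[0])).round(1),'z',np.median(P[:,2]).round(4))
E
```

```text
[ 0.4297 -0.3796  0.1155] [-1.798e+02 -1.000e-01  1.001e+02]
[[286. 210.]
 [303. 118.]]
bar 577 c 432.1305847167969 -383.86944580078125 wh 9.996810913085938 35.63917922973633 24.87417221069336 mean [ 0.4319 -0.383 ] axis deg -65.1 z 0.0354
knob 1596 c 431.97918701171875 -383.37884521484375 wh 37.005126953125 36.085811614990234 19.01263427734375 mean [ 0.4322 -0.3825] axis deg -61.7 z 0.0161
```

View pics/w10.png

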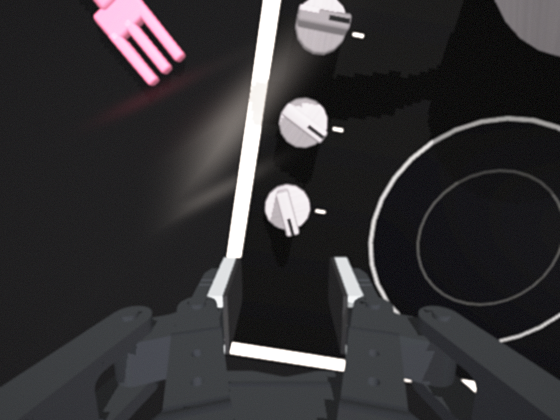

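The bar of the right knob, at (288,212) with its pointer down, is 65° clockwise from off. Its fitted size of 10×36 mm and top at z = 0.035 match the spec. I'll grip it along that axis.

```bash
python3 plan.py .432 -.3834 -.015 114.9 1
```

```text
from [ 0.4297 -0.3796  0.1155] [-1.7983e+02 -1.1000e-01  1.0012e+02] q [ 1.15  0.48 -0.61  1.8   0.33  0.97  0.57] t 41.7 w 0.03838639111365891 F [-0.6  0.1 -0.6]
[-0.0148  0.0067  0.435 ] [-0.0034 -0.003  -0.3285] -> [ 0.432  -0.3834 -0.015 ] 114.9
```

>>> apply_moves:
  squeeze: 30
  steps:
    - {"x": -0.008,"y": 0.004,"z": 0.03,"rx": -0.003,"ry": -0.003,"rz": -0.12,"hand": 0.45}
    - {"x": -0.015,"y": 0.007,"z": 0.08,"rx": -0.003,"ry": -0.003,"rz": -0.24,"hand": 0.45}
    - {"x": -0.015,"y": 0.007,"z": 0.15,"rx": -0.003,"ry": -0.003,"rz": -0.328,"hand": 0.4}
    - {"x": -0.015,"y": 0.007,"z": 0.22,"rx": -0.003,"ry": -0.003,"rz": -0.328,"hand": 0.4}
    - {"x": -0.015,"y": 0.007,"z": 0.29,"rx": -0.003,"ry": -0.003,"rz": -0.328,"hand": 0.4}
    - {"x": -0.015,"y": 0.007,"z": 0.35,"rx": -0.003,"ry": -0.003,"rz": -0.328,"hand": 0.4}
    - {"x": -0.015,"y": 0.007,"z": 0.4,"rx": -0.003,"ry": -0.003,"rz": -0.328,"hand": 0.4}
    - {"x": -0.015,"y": 0.007,"z": 0.425,"rx": -0.003,"ry": -0.003,"rz": -0.328,"hand": 0.4}
    - {"x": -0.015,"y": 0.007,"z": 0.435,"rx": -0.003,"ry": -0.003,"rz": -0.328,"hand": 0.4}
    - {"x": -0.015,"y": 0.007,"z": 0.435,"rx": -0.003,"ry": -0.003,"rz": -0.328,"hand": 0.4}

```text
clock: 42.53
tool_pos: [0.432, -0.384, -0.0151]
tcp_rot: [-3.141, -0.0, 2.003]
wrist_force: [0.6, -0.1, 0.7]
grip_width: 0.0342
gripper_force: 0.0
```

>>> apply_moves:
  steps:
    - {"x": 0,"y": 0,"z": 0,"rx": 0,"ry": 0,"rz": 0,"hand": 0.3}
    - {"x": 0,"y": 0,"z": 0,"rx": 0,"ry": 0,"rz": 0,"hand": 0.2}
    - {"x": 0,"y": 0,"z": 0,"rx": 0,"ry": 0,"rz": 0,"hand": 0.1}
    - {"x": 0,"y": 0,"z": 0,"rx": 0,"ry": 0,"rz": 0,"hand": 0}
    - {"x": 0,"y": 0,"z": 0,"rx": 0,"ry": 0,"rz": 0,"hand": 0}
    - {"x": 0,"y": 0,"z": 0,"rx": 0,"ry": 0,"rz": 0,"hand": 0}
    - {"x": 0,"y": 0,"z": 0,"rx": 0,"ry": 0,"rz": 0,"hand": 0}
    - {"x": 0,"y": 0,"z": 0,"rx": 0,"ry": 0,"rz": 0,"hand": 0}
    - {"x": 0,"y": 0,"z": 0,"rx": 0,"ry": 0,"rz": 0,"hand": 0}
    - {"x": 0,"y": 0,"z": 0,"rx": 0,"ry": 0,"rz": 0,"hand": 0}

```text
clock: 43.37
tool_pos: [0.4324, -0.3845, -0.0141]
tcp_rot: [-3.142, 0.002, 2.002]
wrist_force: [-0.1, 0.8, 7.2]
grip_width: 0.0087
gripper_force: 30.9
```

```bash
python3 plan.py .432 -.3834 -.015 180.5 2
```

```text
from [ 0.4324 -0.3845 -0.0141] [-1.7999e+02  9.0000e-02  1.1472e+02] q [ 1.1   0.68 -0.56  1.85  0.51  0.76  0.69] t 43.3667 w 0.008667730387076685 F [-0.1  0.8  7.2]
[0.002  0.0002 0.0016] [-7.000e-04  1.900e-03 -7.309e-01] -> [ 0.4322 -0.384  -0.0145] 147.6
[0.0015 0.0013 0.0016] [ 0.      0.     -0.7309] -> [ 0.432  -0.3834 -0.015 ] 180.5
```

Gripped. Turn 65.5° anticlockwise.

>>> apply_moves:
  steps:
    - {"x": 0,"y": 0,"z": 0,"rx": 0,"ry": 0,"rz": -0.05,"hand": 0}
    - {"x": 0,"y": 0,"z": 0,"rx": 0,"ry": 0,"rz": -0.12,"hand": 0}
    - {"x": 0,"y": 0,"z": 0,"rx": 0,"ry": 0,"rz": -0.2,"hand": 0}
    - {"x": 0,"y": 0,"z": 0,"rx": 0,"ry": 0,"rz": -0.28,"hand": 0}
    - {"x": 0.001,"y": 0,"z": 0,"rx": 0,"ry": 0,"rz": -0.36,"hand": 0}
    - {"x": 0.001,"y": 0,"z": 0,"rx": 0,"ry": 0,"rz": -0.44,"hand": 0}
    - {"x": 0.001,"y": 0,"z": 0,"rx": 0,"ry": 0,"rz": -0.52,"hand": 0}
    - {"x": 0.002,"y": 0,"z": 0,"rx": 0,"ry": 0,"rz": -0.6,"hand": 0}
    - {"x": 0.002,"y": 0,"z": 0,"rx": 0,"ry": 0,"rz": -0.68,"hand": 0}
    - {"x": 0.002,"y": 0,"z": 0,"rx": 0,"ry": 0,"rz": -0.73,"hand": 0}

```text
clock: 44.2
tool_pos: [0.4324, -0.3844, -0.014]
tcp_rot: [-3.141, 0.002, 2.579]
wrist_force: [1.3, -2.1, 3.3]
grip_width: 0.0094
gripper_force: 30.5
```

>>> apply_moves:
  steps:
    - {"x": 0,"y": 0,"z": 0,"rx": 0,"ry": 0,"rz": -0.08,"hand": 0}
    - {"x": 0,"y": 0,"z": 0,"rx": 0,"ry": 0,"rz": -0.17,"hand": 0}
    - {"x": 0,"y": 0,"z": 0,"rx": 0,"ry": 0,"rz": -0.26,"hand": 0}
    - {"x": 0,"y": 0,"z": 0,"rx": 0,"ry": 0,"rz": -0.35,"hand": 0}
    - {"x": 0,"y": 0,"z": 0,"rx": 0,"ry": 0,"rz": -0.44,"hand": 0}
    - {"x": 0,"y": 0,"z": 0,"rx": 0,"ry": 0,"rz": -0.52,"hand": 0}
    - {"x": 0,"y": 0,"z": 0,"rx": 0,"ry": 0,"rz": -0.6,"hand": 0}
    - {"x": 0,"y": 0,"z": 0,"rx": 0,"ry": 0,"rz": -0.67,"hand": 0}
    - {"x": 0,"y": 0,"z": 0,"rx": 0,"ry": 0,"rz": -0.725,"hand": 0}
    - {"x": 0,"y": 0,"z": 0,"rx": 0,"ry": 0,"rz": -0.73,"hand": 0}

```text
clock: 45.03
tool_pos: [0.4324, -0.3843, -0.0141]
tcp_rot: [-3.14, 0.001, -3.132]
wrist_force: [1.9, -0.7, 6.3]
grip_width: 0.0084
gripper_force: 30.9
```

```bash
python3 plan.py .432 -.3834 -.015 -179.5 1; python3 -c "
from h import *;print(np.round(sensors.get_state()['moment'],2))"
```

```text
from [ 0.4324 -0.3843 -0.0141] [-1.7991e+02  8.0000e-02 -1.7946e+02] q [ 1.28  0.77 -0.82  1.85  0.74  0.85  1.67] t 45.0333 w 0.008441575113768545 F [ 1.9 -0.7  6.3]
[0.0015 0.0029 0.0031] [-0.0021  0.0018  0.0009] -> [ 0.432  -0.3834 -0.015 ] -179.5
[-0.21 -0.44 -0.13]
```

>>> apply_moves:
  steps:
    - {"x": 0,"y": 0,"z": 0,"rx": 0,"ry": 0,"rz": 0,"hand": 0.15}
    - {"x": 0,"y": 0,"z": 0,"rx": 0,"ry": 0,"rz": 0,"hand": 0.25}
    - {"x": 0,"y": 0,"z": 0,"rx": 0,"ry": 0,"rz": 0,"hand": 0.35}
    - {"x": 0,"y": 0,"z": 0,"rx": 0,"ry": 0,"rz": 0,"hand": 0.35}
    - {"x": 0,"y": 0,"z": -0.03,"rx": 0,"ry": 0,"rz": 0,"hand": 0.35}
    - {"x": 0,"y": 0,"z": -0.1,"rx": 0,"ry": 0,"rz": 0,"hand": 0.35}
    - {"x": 0,"y": 0,"z": -0.2,"rx": 0,"ry": 0,"rz": 0,"hand": 0.35}
    - {"x": 0,"y": 0,"z": -0.31,"rx": 0,"ry": 0,"rz": 0,"hand": 0.35}
    - {"x": 0,"y": 0,"z": -0.42,"rx": 0,"ry": 0,"rz": 0,"hand": 0.35}
    - {"x": 0,"y": 0,"z": -0.45,"rx": 0,"ry": 0,"rz": 0,"hand": 0.35}

```text
clock: 45.87
tool_pos: [0.4334, -0.3841, 0.1251]
tcp_rot: [-3.138, 0.003, -3.134]
wrist_force: [-0.5, -0.5, 0.9]
grip_width: 0.0295
gripper_force: 0.0
```

>>> apply_moves:
  steps:
    - {"x": 0,"y": -0.1,"z": -0.05,"rx": 0,"ry": 0,"rz": 0,"hand": 0.35}
    - {"x": 0,"y": -0.2,"z": -0.1,"rx": 0,"ry": 0,"rz": 0,"hand": 0.35}
    - {"x": 0.1,"y": -0.3,"z": -0.15,"rx": 0,"ry": 0,"rz": 0,"hand": 0.35}
    - {"x": 0.15,"y": -0.4,"z": -0.15,"rx": 0,"ry": 0,"rz": 0,"hand": 0.35}
    - {"x": 0.2,"y": -0.45,"z": -0.15,"rx": 0,"ry": 0,"rz": 0,"hand": 0.35}
    - {"x": 0.2,"y": -0.5,"z": -0.15,"rx": 0,"ry": 0,"rz": 0,"hand": 0.35}
    - {"x": 0.2,"y": -0.5,"z": -0.15,"rx": 0,"ry": 0,"rz": 0,"hand": 0.35}
    - {"x": 0.2,"y": -0.5,"z": -0.15,"rx": 0,"ry": 0,"rz": 0,"hand": 0.35}
    - {"x": 0.2,"y": -0.5,"z": -0.15,"rx": 0,"ry": 0,"rz": 0,"hand": 0.35}
    - {"x": 0.2,"y": -0.5,"z": -0.15,"rx": 0,"ry": 0,"rz": 0,"hand": 0.35}

```text
clock: 46.7
tool_pos: [0.3735, -0.5329, 0.1653]
tcp_rot: [-3.141, -0.0, -3.133]
wrist_force: [-0.4, 0.9, 0.5]
grip_width: 0.0301
gripper_force: 0.0
```

```bash
python3 pans.py .0765 -.154; python3 ring.py; python3 - <<'E'
from h import *
print(sensors.get_state()['clock'],np.round(sensors.get_state()['tool_pos'],3))
for n in ('wrist','top','scene'):
    c=cap(n,'f_%s.png'%n); X=cloud(c)
    for nm,y in (('R',-.383),('M',-.313),('L',-.243)):
        P=X[(X[...,2]>.029)&(X[...,2]<.041)&(np.hypot(X[...,0]-.432,X[...,1]-y)<.022)]
        if len(P)>12:
            (a,b),(w,h),an=cv2.minAreaRect((P[:,:2]*1000).astype(np.float32)); mu=P[:,:2].mean(0); d=np.linalg.svd(P[:,:2]-mu,full_matrices=False)[2][0]
            print(n,nm,len(P),round(a),round(b),'wh',round(w),round(h),'axis',np.degrees(np.arctan2(d[1],d[0])).round(1))
f=load('top')['frame'][:,:,::-1]; g=cv2.imread('pics/f_wrist.png')
a=cv2.resize(f[110:270,100:480],(798,336),interpolation=cv2.INTER_CUBIC)
b=cv2.resize(g,(340,255)); o=np.zeros((591,798,3),np.uint8); o[:336]=a; o[336:,:340]=b
o[336:,345:685]=cv2.resize(load('scene')['frame'][:,:,::-1],(340,255)); cv2.imwrite('pics/final.png',o)
E
```

```text
obj [127, 186, 64, 12, 386] mid [0.5594 0.3833] len 0.197 w 34 headyaw 85.7
obj [122, 218, 65, 14, 497] mid [0.4592 0.3919] len 0.196 w 39 headyaw 86.3
skillet c [0.612  0.0756] R 0.0967 n 326 handle n 274 dir 176.45 hz 0.0694 unit [-0.9981  0.0618]
saucepan c [ 0.6121 -0.1549] R 0.0773 n 235 handle n 246 dir -166.16 hz 0.0834 unit [-0.971  -0.2392]
mid (array([ 0.6078, -0.1511]), np.float64(0.0725), np.int64(201))
right (array([ 0.6124, -0.3841]), np.float64(0.1044), np.int64(434))
left (array([0.5986, 0.0789]), np.float64(0.0898), np.int64(98))
46.75 [ 0.373 -0.533  0.165]
wrist R 448 432 -385 wh 36 10 axis -0.5
wrist M 513 432 -315 wh 11 36 axis -26.6
top R 43 432 -382 wh 11 30 axis 177.4
top M 46 430 -313 wh 10 35 axis 155.1
top L 46 431 -242 wh 32 10 axis 178.5
scene R 57 432 -384 wh 38 12 axis 0.5
scene M 41 432 -315 wh 10 37 axis -25.6
scene L 53 432 -243 wh 37 12 axis 1.8
```

View pics/final.png

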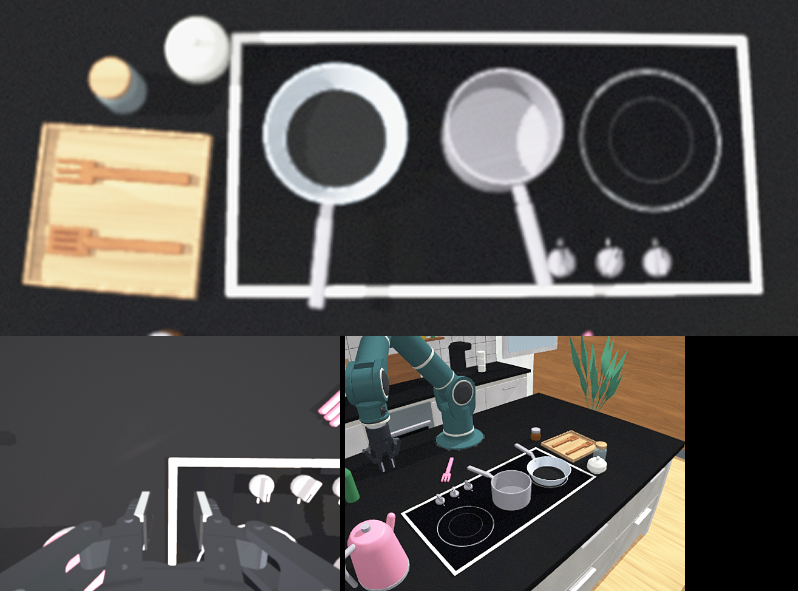

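The final view shows both utensils flat in the tray at about (125,175) and (120,242), with handles to the hob. The pans are centred on the left ring (335,133) and middle ring (502,130), and the right knob's bar is at 0°. The arm is clear, so I'm handing in.

```bash
python3 -c "
from station import r
print(r.close_job())"
```

```text
the job is handed in; nothing more can be done
None
```

The job is handed in, with no verdict returned: by the last pictures the fork and spatula lie flat in the tray with handles to the hob, the skillet and saucepan are within about 2 mm of the left and middle ring centres, and the right knob is at off (the reported tool height was about 40 mm too low, so I worked from camera heights).

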